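# Finish the carton layer and hold the retaining bar at its mark

## Task

Put the two loose carry cartons on the small pallet to finish its layer of four in the pinwheel pattern (the end of each carton meets the side of the next, round a small square hole in the middle, nothing overhanging), and let go of them. Then pull the sprung retaining bar along the pallet's front out by its handle until the collar on the bar has just come clear of the tube, and finish while gripping the handle and holding it there against its spring, so that I can pin it. Leave the white label roll and the tape where they are.

Things in the scene. Friction and masses are not known exactly. Their poses are not given: they have to be found in the camera images.
- pallet: fixed wooden pallet slab 190 x 190 mm, top 18 mm above the table. Origin: centre of its underside; x away from the robot, y to the robot's left, z up (turned by its yaw). Along its front, at x = -121 mm and 70 mm above the table, runs an aluminium tube, 22 mm diameter, from y = -100 to -20 mm. A steel bar (10 mm diameter) slides out of its left end towards +y.
- bar (a joint): how far the retaining bar is drawn out of its tube towards the pallet's +y, in m: 0 = home (rests there), 0.070 = at its mark (the collar's inner face level with the tube mouth), 0.095 = hard stop. A spring pulls it back: about 3 N at home, 8 N at the mark (70 N/m); let go, it slides home.
- handle_grip (a point): place to grip on the handle, a black upright paddle on the bar's outer end, 10 mm thick along the pallet's y, 34 mm wide along its x, top 128 mm above the table. This point: mid-paddle, 12 mm below the top, 46 mm above the bar's axis; axes as the pallet's. At home 45 mm from the tube mouth. Fingers go either side along the pallet's y, tips 10 mm or more above the bar's axis (a boss of 18 mm diameter is there).
- collar (a point): inner face of the dark steel collar on the bar (16 mm diameter, 4 mm wide, reaching 4 mm outwards from this point); inside the tube at home, level with the tube mouth at the mark
- tube_mouth (a point): centre of the tube's open left end, where the collar comes out
- carry_box_1: white paperboard carry carton, body 100 mm long (its x) x 66 mm wide (its y) x 45 mm high, 150 g; on top, in the middle, a handle fin 44 mm long (x), 10 mm thick (y), rising from 45 to 80 mm. Origin: centre of the underside. Starts loose on the table, right of the pallet.
- carry_box_2: white paperboard carry carton, body 100 mm long (its x) x 66 mm wide (its y) x 45 mm high, 150 g; on top, in the middle, a handle fin 44 mm long (x), 10 mm thick (y), rising from 45 to 80 mm. Origin: centre of the underside. Starts loose on the table, right of the pallet. Same as carry_box_1; either may take either empty place.
- carry_box_far_left: white paperboard carry carton, body 100 mm long (its x) x 66 mm wide (its y) x 45 mm high, 150 g; on top, in the middle, a handle fin 44 mm long (x), 10 mm thick (y), rising from 45 to 80 mm. Origin: centre of the underside. Already stands in the layer, at the far left, long side along the pallet's x; stays there.
- carry_box_near_left: white paperboard carry carton, body 100 mm long (its x) x 66 mm wide (its y) x 45 mm high, 150 g; on top, in the middle, a handle fin 44 mm long (x), 10 mm thick (y), rising from 45 to 80 mm. Origin: centre of the underside. Already stands in the layer, at the near left, long side along the pallet's y; stays there.
- spot_near_right (a point): point on the pallet's top where the underside centre of a carton belongs (nominal 6 mm gaps between cartons), given in the pallet's frame: x -36, y -53 mm; empty at the start; the carton's long side goes along the pallet's x
- spot_far_right (a point): point on the pallet's top where the underside centre of a carton belongs (nominal 6 mm gaps between cartons), given in the pallet's frame: x 53, y -36 mm; empty at the start; the carton's long side goes along the pallet's y
- spot_far_left (a point): point on the pallet's top where the underside centre of a carton belongs (nominal 6 mm gaps between cartons), given in the pallet's frame: x 36, y 53 mm; taken
- spot_near_left (a point): point on the pallet's top where the underside centre of a carton belongs (nominal 6 mm gaps between cartons), given in the pallet's frame: x -53, y 36 mm; taken
- label_roll_a: white label roll with a brown core, 70 mm diameter, 40 mm high, standing on the table near the robot; leave alone. Origin: centre of the underside.
- label_scale: grey label-printing scale, fixed, not used: an obstacle 151 mm high that fills the table right of the pallet (world x from 0.49 to 0.84, y from -0.48 to -0.05) behind the loose cartons; carry cartons round or above it. Origin: centre of its underside.
- sign_stand: black price sign on a pole, standing at the far left, not used: an obstacle, panel 350 mm wide, from 263 to 473 mm above the table; base 150 mm. Origin: centre of its underside.
- tape: roll of brown tape, 93 mm diameter, 48 mm high, left of the pallet; leave alone. Origin: centre of the underside.
Things that resemble listed ones, but are neither listed nor needed, are in the scene too. What is shaped like the carry_box_near_left but yellow is not meant.

How it is judged:
On the way, in this order (a step that is already met when the one before it is completed fails the run):
1. all four cartons stand in the pinwheel pattern on the pallet, let go (((horizontal distance between carry_box_1 and spot_near_right below 0.012 m and angle between the x axis of carry_box_1 and the x axis of pallet, either way round below 0.15 rad and angle between each of carry_box_1, carry_box_2's own z axis and vertical below 0.08 rad and height (world z) of each of carry_box_1, carry_box_2 below 0.023 m and linear speed of each of carry_box_1, carry_box_2 below 0.02 m/s and horizontal distance between carry_box_2 and spot_far_right below 0.012 m and angle between the x axis of carry_box_2 and the y axis of pallet, either way round below 0.15 rad) or (horizontal distance between carry_box_2 and spot_near_right below 0.012 m and angle between the x axis of carry_box_2 and the x axis of pallet, either way round below 0.15 rad and angle between each of carry_box_2, carry_box_1's own z axis and vertical below 0.08 rad and height (world z) of each of carry_box_2, carry_box_1 below 0.023 m and linear speed of each of carry_box_2, carry_box_1 below 0.02 m/s and horizontal distance between carry_box_1 and spot_far_right below 0.012 m and angle between the x axis of carry_box_1 and the y axis of pallet, either way round below 0.15 rad)) and horizontal distance between carry_box_far_left and spot_far_left below 0.012 m and angle between the x axis of carry_box_far_left and the x axis of pallet, either way round below 0.15 rad and angle between each of carry_box_far_left, carry_box_near_left's own z axis and vertical below 0.08 rad and height (world z) of each of carry_box_far_left, carry_box_near_left below 0.023 m and linear speed of each of carry_box_far_left, carry_box_near_left below 0.02 m/s and horizontal distance between carry_box_near_left and spot_near_left below 0.012 m and angle between the x axis of carry_box_near_left and the y axis of pallet, either way round below 0.15 rad and contact force between the fingers and carry_box_1 below 0.3 N and contact force between the fingers and carry_box_2 below 0.3 N and contact force between the fingers and carry_box_far_left below 0.3 N and contact force between the fingers and carry_box_near_left below 0.3 N), for 0.2 s.
2. the bar is drawn to its mark by the gripper (value of joint bar between 0.064 and 0.076 m and velocity of joint bar between -0.01 and 0.01 m/s and contact force between the fingers and bar above 1 N and contact force between bar and carry_box_1 below 0.5 N and contact force between bar and carry_box_2 below 0.5 N and contact force between bar and carry_box_far_left below 0.5 N and contact force between bar and carry_box_near_left below 0.5 N), for 0.2 s.
At the end, for the whole second after the job is handed in: All four cartons lie flat on the pallet within 12 mm of their places and within 0.15 rad of the pattern's directions, at rest and not touched by the fingers; the bar is out 64 to 76 mm (mark 70), at rest, held by the fingers (over 1 N) and by nothing else (all of step 1 and all of step 2); the arm keeps its last pose, push and grip.
It fails at once if the white label roll is moved more than 30 mm (distance of label_roll_a from where it was at the start of the episode above 0.03 m).
It fails at once if the tape is moved more than 30 mm (distance of tape from where it was at the start of the episode above 0.03 m).
It also fails if it takes over 72 s, if anything falls off the work surface, if the arm or the gripper's body presses on something with over 40 N, if the wrist force passes 120 N, or if a joint passes its speed limit or range.

## Robot

A 6-joint arm with a two-finger parallel gripper is mounted at the origin on the work surface; the furniture and walls round the work are solid. World frame = base frame: x ahead of the robot, y to its left, z up, the work surface at z = 0. Lengths are in m, angles in rad, forces in N, time in s.
With the tool pointing down it reaches from about 0.35 to 0.875 m from the base axis. Payload 15.5 kg.
Tool frame: the origin (TCP) lies on the centre line of the jaws, within the pads' length; the fingertips stand 14 mm ahead of it and the grasp point (between the pads) lies 5 mm behind it; x points along the fingers, y is the direction in which the jaws open and shut, and the axes are right-handed (so a half turn about x gives the same grasp; the last joint's range is limited). The gripper opens to 85 mm and grips with 20 to 120 N. Pads are 22 mm wide; open, the fingers measure 114 mm over their backs; the gripper's body (76 mm by 85 mm) begins 54 mm behind the grasp point. The pads swing forward as they close: fully open they stand 13 mm farther back than shut.
Start: joints at [1.006, 0.494, 1.345, -0, 1.302, -0.096], TCP at [0.283, 0.557, 0.245] pointing down, gripper open.
Joint ranges: [-2.91, 2.91], [-0.82, 2.16], [0.22, 2.67], [-1.22, 4.37], [0.12, 2.79], [-3.08, 3.08]. Speed limits (rad/s): [1.89, 1.89, 2.57, 3.01, 3.01, 3.01].

## Interface

Orientations are given as a unit quaternion [w, x, y, z].
In Python, from bench import status, cams, robot gives the robot as it stands. The module is installed in compiled form; this text tells all that it offers.
- The arm moves only by the tool play_rows, never from a script. Its arguments are lists of equal length, an entry for each row: "linear": the shift along the tool's x, y, z in cm, a list of three; "twist": the turn, a rotation vector about the tool's x, y, z in degrees, a list of three; "claw": the gripper command: -1 is shut, 1 is fully open, values between are in proportion. A call has 1 to 10 rows; each row is the pose to reach, as a shift and turn from the pose commanded when the call began, along the tool's axes at that moment; what a row does not reach only later rows make up. A row lasts 1/8 s, in which the tool goes at most 62.5 mm and 10.7 degrees, less where a joint would pass 70% of its speed; a pose out of reach is approached as far as the arm can. A call with a gripper value outside its range is refused whole. The fingers move at their own pace and stop on an object; the grip force is fixed at half the most. Time passes only in rows, so rows that repeat a pose let the fingers close. It gives the time, the measured TCP pose, the force and the opening at its end, in the units of the state.
- status.get_obs(): the state, without advancing time (a new reading comes with each control period).
- cams.grab_frame(name): name is "scene" or "top" or "wrist"; returns a dict with "color" (480x640x3 uint8, red, green, blue), "z_map" (480x640 float32, m along the optical axis (not along the pixel's ray), 0 where there is no reading), "mtx" (3x3 intrinsics, pixels), "world_from_camera" (4x4, takes a point from camera to world coordinates); the wrist camera has in their place "hand_eye" (4x4, takes a point from camera to tool coordinates, whose origin is the TCP and whose axes are the tool frame's). Camera axes: x right, y down, z forward; pixel columns grow to the right and rows downward; lengths in m; the calibration is good to about 2 mm. The wrist camera is an equidistant fisheye: a pixel r from the principal point sees the ray r / f radians off the axis. A picture is of the moment at which its call begins: read the wrist's pose just before it.
- robot.hand_in(): hands the job in, once; it reports no verdict.
The state is a dict: "clock": time; "qpos": joint angles; "qvel": joint speeds; "tau": joint torques, N m; "ee_pos": TCP position; "tcp_rot": TCP orientation; "force": force on the tool from outside, world axes, zero at the start; "ft_torque": the same for the moment, N m; "grip_width": opening from 0.0 (shut) to 1.0 (fully open).
Only numpy, scipy, OpenCV 4.12 (cv2) and the standard library are available. Lean on these libraries where they do the work, as an engineer would, in place of code of your own. Each camera call takes 0.05 s, during which the arm holds its last target.

## Working session

There is one attempt and no reset: what is moved stays moved. The work goes in short steps, Python scripts to look and compute and a tool call to move; the robot and the scene stay as the last step left them, time stands still between calls to the robot, and variables do not carry over. Pictures are saved under pics/ and viewed, and the job is handed in when it is done.

Besides the shell and the picture viewer there is one more tool, called after "Call:" by a JSON object that holds its "op" and its "data". play_rows: Moves the arm, as the interface text tells. Its arguments: {"type":"object","properties":{"linear":{"type":"array"},"twist":{"type":"array"},"claw":{"type":"array"}},"required":["linear","twist","claw"]}

```bash
mkdir -p pics
cat > h.py <<'E'
import numpy as np,cv2
from bench import status,cams,robot
from scipy.spatial.transform import Rotation as R
def obs():
    o=status.get_obs(); return o
def tool():
    o=obs(); q=o['tcp_rot']; T=np.eye(4); T[:3,:3]=R.from_quat([q[1],q[2],q[3],q[0]]).as_matrix(); T[:3,3]=o['ee_pos']; return T
def grab(n,save=None):
    T=tool(); f=cams.grab_frame(n)
    if n=='wrist': f['world_from_camera']=T@f['hand_eye']
    if save: 
        cv2.imwrite('pics/%s.png'%save,f['color'][:,:,::-1]); np.savez('pics/%s.npz'%save,**f)
    return f
def load(s): return dict(np.load('pics/%s.npz'%s))
def px2w(f,u,v,z=None,wrist=False):
    """pixel to world: by depth, or on plane z"""
    K=f['mtx'];M=f['world_from_camera']
    x=(u-K[0,2])/K[0,0];y=(v-K[1,2])/K[1,1]
    if wrist:
        r=np.hypot(x,y); d=np.array([x/r*np.sin(r),y/r*np.sin(r),np.cos(r)]) if r>0 else np.array([0,0,1.])
        d=d/d[2]
    else: d=np.array([x,y,1.])
    if z is None:
        p=d*f['z_map'][int(round(v)),int(round(u))]
        return M[:3,:3]@p+M[:3,3]
    w=M[:3,:3]@d; return M[:3,3]+w*(z-M[2,3])/w[2]
def w2px(f,p,wrist=False):
    M=np.linalg.inv(f['world_from_camera']);c=M[:3,:3]@np.array(p)+M[:3,3];K=f['mtx']
    if wrist:
        t=np.arctan2(np.hypot(c[0],c[1]),c[2]);n=np.hypot(c[0],c[1]);x,y=c[0]/n*t,c[1]/n*t
    else: x,y=c[0]/c[2],c[1]/c[2]
    return np.array([K[0,0]*x+K[0,2],K[1,1]*y+K[1,2]])
def crop(s,x0,y0,x1,y1,k,out):
    im=cv2.imread('pics/%s.png'%s)[y0:y1,x0:x1]; cv2.imwrite('pics/%s.png'%out,cv2.resize(im,None,fx=k,fy=k,interpolation=cv2.INTER_CUBIC))
E
python3 - <<'E'
from h import *
np.set_printoptions(precision=4,suppress=True)
print(obs())
for n in ('scene','top','wrist'):
    f=grab(n,n+'0'); print(n,f['mtx'],f['world_from_camera'])
E
```

```text
{'clock': 0.0, 'qpos': array([ 1.0055,  0.4942,  1.3461,  0.    ,  1.3025, -0.0955]), 'qvel': array([ 0.0016,  0.0007,  0.0024,  0.0008, -0.0004, -0.002 ]), 'tau': array([  0.0003, -88.2156, -38.3868,  -0.0002,   0.01  ,   0.    ]), 'ee_pos': array([0.2827, 0.557 , 0.2447]), 'tcp_rot': array([ 0.6875,  0.1642,  0.6878, -0.165 ]), 'force': array([-0.42  ,  0.6659, -0.4563]), 'ft_torque': array([-0.0013,  0.0031, -0.0259]), 'grip_width': 0.9990814925010875}
scene [[613.6075   0.     328.637 ]
 [  0.     613.6075 231.0801]
 [  0.       0.       1.    ]] [[ 0.4786  0.7475 -0.4607  1.3035]
 [ 0.8779 -0.3987  0.2651 -0.397 ]
 [ 0.0145 -0.5313 -0.847   1.6875]
 [ 0.      0.      0.      1.    ]]
top [[450.7653   0.     329.0561]
 [  0.     450.7653 236.2718]
 [  0.       0.       1.    ]] [[-0.0206 -0.9794  0.201   0.1747]
 [-0.9998  0.02   -0.0052  0.0818]
 [ 0.0011 -0.201  -0.9796  1.4499]
 [ 0.      0.      0.      1.    ]]
wrist [[371.6483   0.     322.5132]
 [  0.     371.6483 238.7326]
 [  0.       0.       1.    ]] [[ 0.4524  0.857   0.2468  0.2205]
 [ 0.8918 -0.4344 -0.1265  0.5892]
 [-0.0013  0.2773 -0.9608  0.3733]
 [ 0.      0.      0.      1.    ]]
```

View pics/scene0.png

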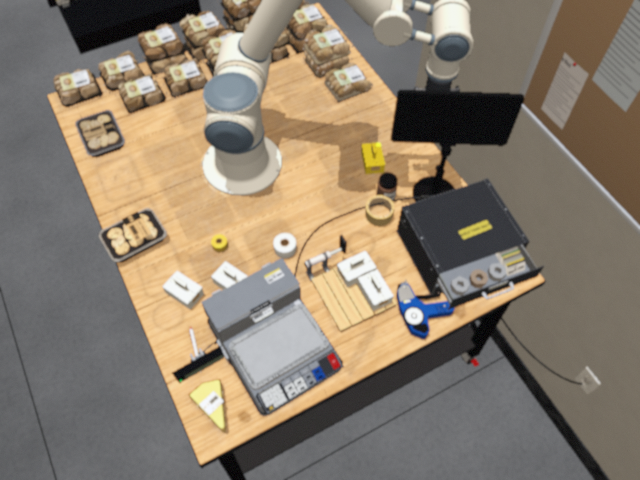

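View pics/top0.png

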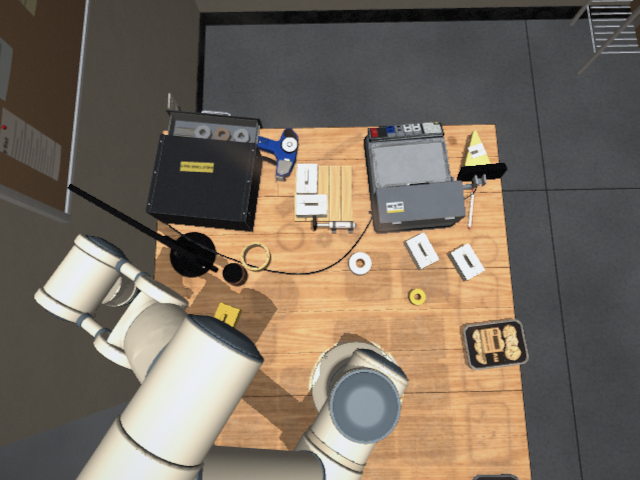

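Top view: the loose white cartons are at (422,251) and (467,262), and the yellow look-alike is at (227,315). The pallet is at (325,193) with two cartons standing at (307,178) and (311,205). The bar is at (330,226), with its handle near (299,224). The label roll is at (360,263), with a yellow roll at (417,297), and the tape is at (256,257). I'll enlarge the relevant parts.

Run:
```python
from h import *
crop('top0',280,150,380,245,8,'c1'); crop('top0',400,225,500,290,8,'c2'); crop('scene0',150,220,400,340,3,'c3')
f=load('top0')
for p in [(422,243),(410,250),(467,262),(345,190),(310,172),(315,212),(360,250),(340,250)]: print(p,px2w(f,*p).round(4))
```

```text
(422, 243) [ 0.4282 -0.2121  0.082 ]
(410, 250) [ 0.4144 -0.1819  0.0385]
(467, 262) [ 0.3708 -0.3564  0.0494]
(345, 190) [0.6242 0.0181 0.0168]
(310, 172) [0.6716 0.1316 0.066 ]
(315, 212) [0.5379 0.1174 0.0661]
(360, 250) [ 0.4246 -0.026  -0.0016]
(340, 250) [ 0.4262  0.0392 -0.0033]
```

View pics/c1.png

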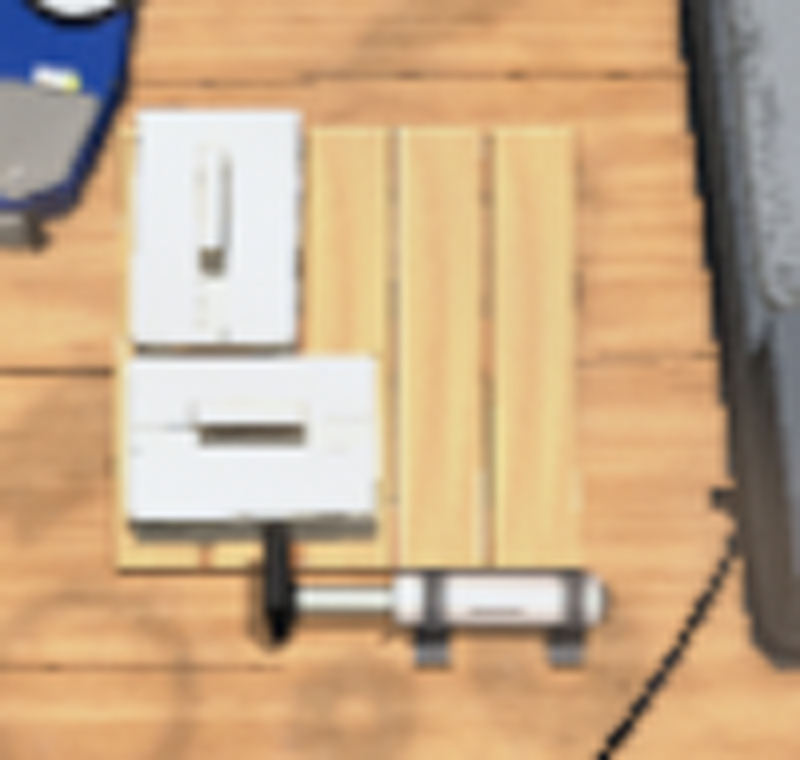

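View pics/c2.png

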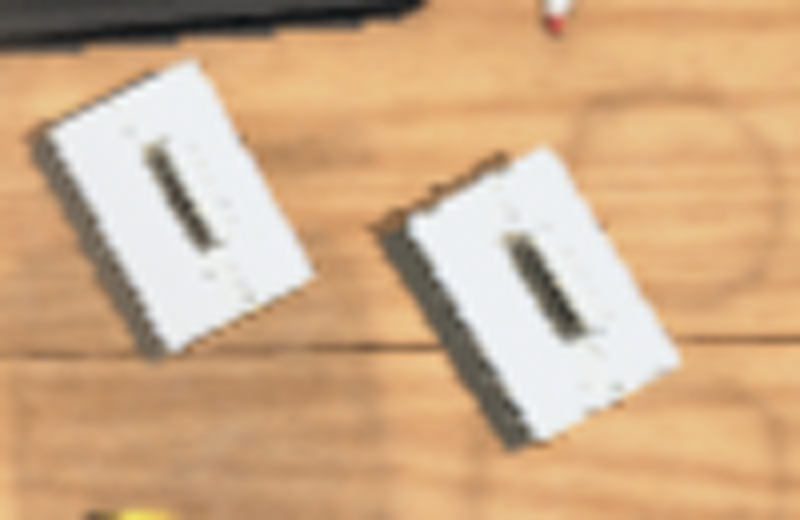

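View pics/c3.png

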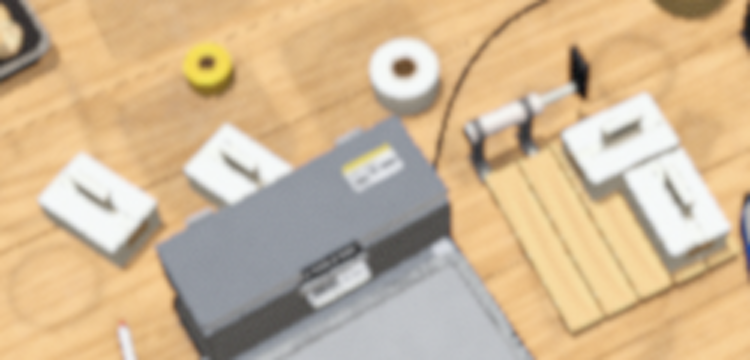

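Run:
```python
from h import *
f=load('top0')
def go(name,pts,ox,oy,z):
    P=np.array([px2w(f,ox+u/8-.44,oy+v/8-.44,z) for u,v in pts])[:,:2]
    c=P.mean(0); s=[np.linalg.norm(P[i]-P[(i+1)%4]) for i in range(4)]
    ang=[np.degrees(np.arctan2(*(P[(i+1)%4]-P[i])[::-1])) for i in range(4)]
    print(name,c.round(4),np.round(s,3),np.round(ang,1))
go('A',[(48,135),(195,62),(315,272),(170,355)],400,225,.045)
go('B',[(408,222),(548,148),(682,360),(538,440)],400,225,.045)
go('pal',[(123,125),(576,127),(582,568),(117,570)],280,150,.018)
go('FL',[(135,110),(300,112),(298,345),(132,345)],280,150,.063)
go('NL',[(128,355),(377,355),(375,520),(128,520)],280,150,.063)
# fins tops by depth
from itertools import product
g=f
for nm,(x0,y0,x1,y1),zlo in [('A',(404,232,440,270),.055),('B',(446,242,486,282),.055),('FL',(296,160,318,195),.075),('NL',(295,194,328,216),.075),('handle',(305,0,0,0),.1)]:
    if nm=='handle': x0,y0,x1,y1=308,214,320,232
    Q=np.array([px2w(g,u,v) for v in range(y0,y1) for u in range(x0,x1)])
    S=Q[Q[:,2]>zlo]; print(nm,len(S),S.mean(0).round(4) if len(S) else '',S[:,2].max() if len(S) else Q[:,2].max())
```

```text
A [ 0.4118 -0.2195] [0.067 0.095 0.067 0.099] [ -64.7 -153.9  118.2   25.9]
B [ 0.3744 -0.3597] [0.064 0.097 0.066 0.098] [ -63.7 -152.   117.1   26.9]
pal [0.6161 0.0904] [0.19  0.19  0.19  0.192] [-91.4 179.   89.1  -1. ]
FL [0.6527 0.1429] [0.067 0.099 0.066 0.099] [-91.9 178.7  88.8  -1. ]
NL [0.5647 0.1296] [0.1   0.068 0.098 0.068] [-91.2 178.2  88.8  -0.3]
A 82 [ 0.3906 -0.194   0.1917] 1.4498785853016076
B 89 [ 0.346  -0.2995  0.26  ] 1.4498785853016076
FL 65 [0.6131 0.137  0.1996] 1.4498785853016076
NL 75 [0.5421 0.1247 0.166 ] 1.4498785853016076
handle 49 [0.4864 0.1169 0.1517] 1.4498785853016076
```

Run:
```python
from h import *
f=load('scene0')
for p in [(400,98),(397,140),(515,100),(508,140),(455,120),(432,188),(388,185),(380,210)]: print(p,px2w(f,*p).round(3))
f=load('top0')
for p in [(72,187),(140,227),(200,262),(213,268),(190,255)]: print(p,px2w(f,*p).round(3))
T=tool();print(T.round(3))
for p in [(150,90)]:pass
```

```text
(400, 98) [0.343 0.372 0.451]
(397, 140) [0.353 0.377 0.281]
(515, 100) [0.506 0.639 0.463]
(508, 140) [0.463 0.734 0.2  ]
(455, 120) [0.424 0.519 0.366]
(432, 188) [0.42  0.503 0.039]
(388, 185) [0.366 0.36  0.081]
(380, 210) [ 0.392  0.322 -0.002]
(72, 187) [0.501 0.655 0.473]
(140, 227) [0.404 0.495 0.475]
(200, 262) [0.328 0.368 0.443]
(213, 268) [0.33  0.368 0.328]
(190, 255) [0.339 0.382 0.475]
[[-0.     0.453  0.892  0.283]
 [-0.001  0.892 -0.453  0.557]
 [-1.    -0.001 -0.     0.245]
 [ 0.     0.     0.     1.   ]]
```

View pics/wrist0.png

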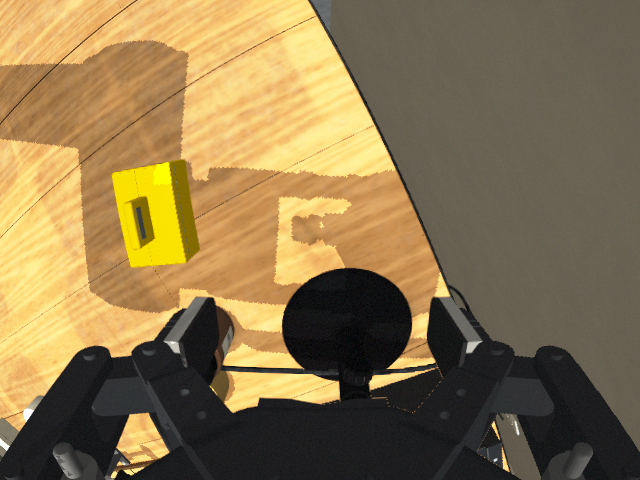

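```bash
cat >> h.py <<'E'
def plan(wps,T=None):
    T=tool() if T is None else T
    y0=np.degrees(np.arctan2(T[1,1],T[0,1])); print('tcp',T[:3,3].round(4),'yaw',y0.round(2),'tilt',T[:3,0].round(4))
    for x,y,z,yaw in wps:
        s=T[:3,:3].T@(np.array([x,y,z])-T[:3,3])*100
        d=(y0-yaw+180)%360-180
        print('[%.2f,%.2f,%.2f] tw %.1f'%(*s,d))
E
python3 - <<'E'
from h import *
w=[]
for r,a,yaw in [(.56,63,63),(.50,63.5,63),(.44,64,55),(.40,58,44),(.38,50,33.5),(.38,42,23),(.38,33,12.5),(.38,24,2),(.38,15,-8),(.39,6,-18)]:
    a=np.radians(a); w.append((r*np.cos(a),r*np.sin(a),.245,yaw))
plan(w)
E
```

```text
tcp [0.2828 0.5571 0.2448] yaw 63.08 tilt [-5.e-04 -7.e-04 -1.e+00]
[-0.01,-6.48,0.08] tw 0.1
[-0.00,-12.48,-0.36] tw 0.1
[0.00,-18.48,-0.70] tw 8.1
[0.00,-22.63,3.55] tw 19.1
[0.01,-25.46,8.60] tw 29.6
[0.01,-27.02,13.67] tw 40.1
[0.01,-29.59,19.05] tw 50.6
[0.01,-32.98,23.96] tw 61.1
[0.01,-37.09,28.28] tw 71.1
[0.02,-41.28,32.74] tw 81.1
```

Call:
{"op": "play_rows", "data": {"linear": [[0,-6.2,0],[0,-12.4,-0.4],[0,-18.5,-0.7],[0,-22.5,3.5],[0,-25.5,8.6],[0,-27.0,13.7],[0,-29.6,19.0],[0,-33.0,24.0],[0,-37.0,28.3],[0,-41.3,32.7]], "twist": [[0,0,0],[0,0,0],[8,0,0],[18.5,0,0],[29,0,0],[39.5,0,0],[50,0,0],[60.5,0,0],[71,0,0],[81,0,0]], "claw": [1,1,1,1,1,1,1,1,1,1]}}

```text
clock: 1.4
ee_pos: [0.388, 0.0391, 0.2454]
tcp_rot: [0.414, 0.573, 0.414, -0.573]
force: [1.5, 1.1, -0.9]
grip_width: 0.999
```

Run:
```python
from h import *
print(obs()['qpos'],obs()['clock'])
plan([(.39,-.02,.245,-28.5),(.39,-.08,.245,-39),(.395,-.14,.235,-49.5),(.40,-.19,.22,-60),(.412,-.2195,.20,-63.6)])
```

```text
[-5.30653083e-02  1.61118394e-01  1.87894832e+00  1.33020808e-04
  1.10107151e+00  2.65373247e-01] 1.4
tcp [0.388  0.0391 0.2454] yaw -18.25 tilt [ 5.e-04  1.e-04 -1.e+00]
[0.04,2.04,5.55] tw 10.3
[0.04,3.92,11.25] tw 20.8
[1.04,6.27,16.79] tw 31.3
[2.54,8.31,21.38] tw 41.8
[4.54,10.37,23.81] tw 45.4
```

Call:
{"op": "play_rows", "data": {"linear": [[0,2.0,5.5],[0,3.9,11.2],[1.0,6.3,16.8],[2.5,8.3,21.4],[4.5,10.4,23.8],[4.5,10.4,23.8]], "twist": [[10.3,0,0],[20.8,0,0],[31.3,0,0],[41.8,0,0],[45.4,0,0],[45.4,0,0]], "claw": [1,1,1,1,1,1]}}

```text
clock: 2.15
ee_pos: [0.4132, -0.219, 0.199]
tcp_rot: [-0.162, -0.688, -0.163, 0.689]
force: [0.1, 1.5, 1.1]
grip_width: 0.997
```

Run:
```python
from h import *
f=grab('wrist','w1'); print(tool()[:3,3])
```

```text
[ 0.41291319 -0.21779871  0.19960889]
```

View pics/w1.png

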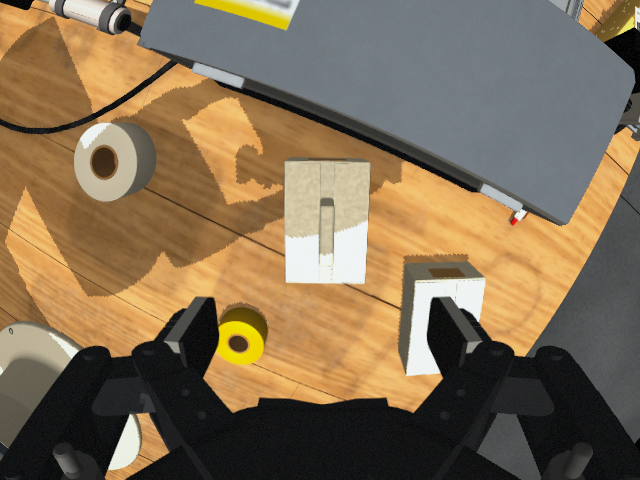

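The wrist view shows white carton A centred at (327,222) with its fin at (327,230), carton B at (443,320), the label roll at (115,162) and a yellow roll (not needed) at (240,335). Carton A is aligned with the tool, and I'll refine its position from a crop.

Run:
```python
from h import *
crop('w1',270,145,390,295,5,'c4')
crop('w1',395,245,495,385,5,'c5')
```

```text
(no output)
```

View pics/c4.png

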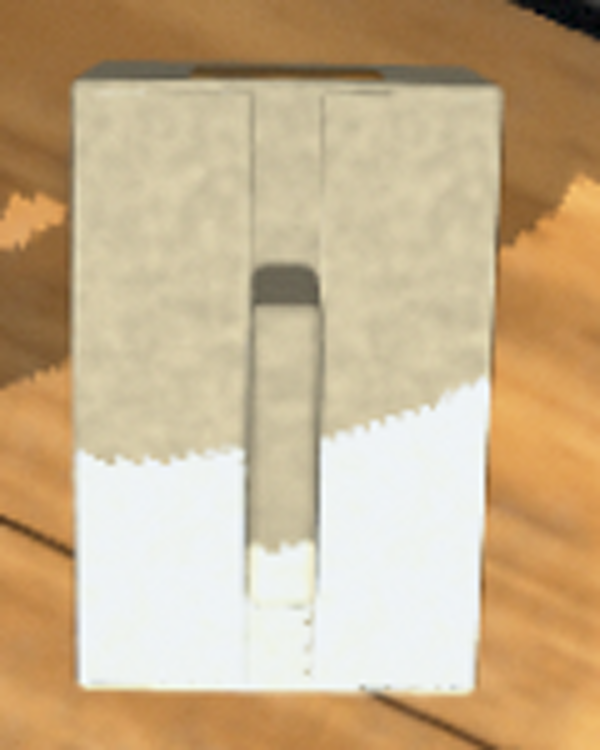

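View pics/c5.png

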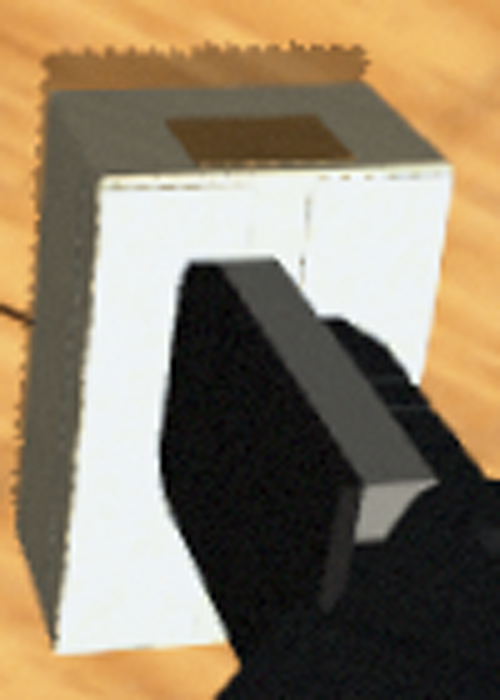

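Run:
```python
from h import *
f=load('w1')
def go(name,pts,ox,oy,k,z):
    P=np.array([px2w(f,ox+u/k-.4,oy+v/k-.4,z,True) for u,v in pts])[:,:2]
    c=P.mean(0); s=[np.linalg.norm(P[i]-P[(i+1)%4]) for i in range(4)]
    ang=[np.degrees(np.arctan2(*(P[(i+1)%4]-P[i])[::-1])) for i in range(4)]
    print(name,c.round(4),np.round(s,4),np.round(ang,1))
go('A',[(76,82),(502,86),(474,690),(80,688)],270,145,5,.045)
go('Afin',[(252,305),(320,305),(314,606),(248,605)],270,145,5,.08)
P=[px2w(f,395+u/5-.4,245+v/5-.4,.045,True)[:2] for u,v in [(102,178),(452,168),(57,653)]]
print(P,np.linalg.norm(P[0]-P[1]),np.linalg.norm(P[0]-P[2]), (P[1]+P[2])/2,np.degrees(np.arctan2(*(P[0]-P[2])[::-1])),np.degrees(np.arctan2(*(P[1]-P[0])[::-1])))
for p in [(300,250),(326,220),(350,180)]: print(px2w(f,*p,None,True))
plan([(.412,-.2195,.1,-63.6)])
print(obs()['force'])
```

```text
A [ 0.4154 -0.221 ] [0.0647 0.0986 0.0651 0.0987] [ -63.9 -154.3  116.2   25.5]
Afin [ 0.4153 -0.2208] [0.0092 0.0433 0.0094 0.0432] [ -63.4 -154.1  115.6   25.7]
[array([ 0.40582463, -0.30926392]), array([ 0.43501438, -0.36737009]), array([ 0.31819344, -0.35505561])] 0.06502590312574631 0.09887419062876289 [ 0.37660391 -0.36121285] 27.589323041120004 -63.32724650407132
[ 0.38732243 -0.21174603  0.04563463]
[ 0.42554144 -0.21541752  0.07985863]
[ 0.45467437 -0.22167432  0.04468294]
tcp [ 0.4129 -0.2178  0.1996] yaw -63.37 tilt [-0.0014  0.0011 -1.    ]
[9.96,0.13,0.15] tw 0.2
[ 0.03951444 -0.25844635  0.86835829]
```

Run:
```python
from h import *
plan([(.4153,-.2208,.11,-64),(.4153,-.2208,.065,-64)])
```

```text
tcp [ 0.4129 -0.2178  0.1996] yaw -63.37 tilt [-0.0014  0.0011 -1.    ]
[8.96,0.39,-0.09] tw 0.6
[13.46,0.40,-0.09] tw 0.6
```

Call:
{"op": "play_rows", "data": {"linear": [[4.5,0.4,-0.1],[9,0.4,-0.1],[11.5,0.4,-0.1],[13.4,0.4,-0.1],[13.4,0.4,-0.1]], "twist": [[0.6,0,0],[0.6,0,0],[0.6,0,0],[0.6,0,0],[0.6,0,0]], "claw": [0.2,0,0,0,0]}}

```text
clock: 2.82
ee_pos: [0.4154, -0.2194, 0.066]
tcp_rot: [-0.16, -0.688, -0.161, 0.689]
force: [-0.2, 0.4, 0.7]
grip_width: 0.5
```

Run:
```python
from h import *
f=grab('wrist','w2'); plan([(.4153,-.2208,.065,-64)])
```

```text
tcp [ 0.4158 -0.2198  0.0667] yaw -63.84 tilt [-6.e-04  5.e-04 -1.e+00]
[0.17,0.07,0.09] tw 0.2
```

View pics/w2.png

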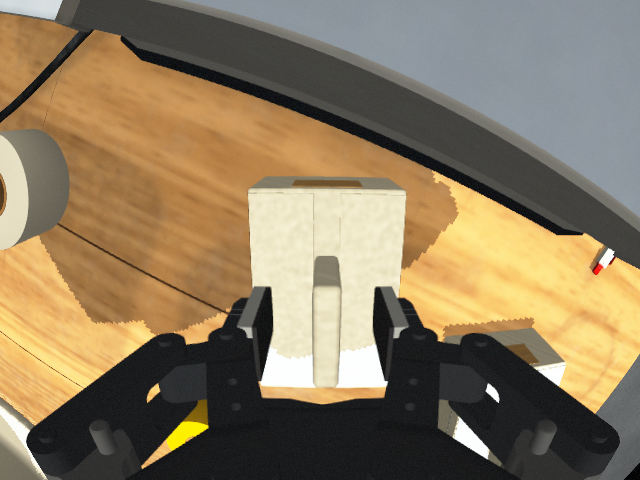

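The fin stands centred between the pads (pads at 258 and 388, fin at 327), so I close and lift.

Call:
{"op": "play_rows", "data": {"linear": [[0.1,0.05,0.1],[0.1,0.05,0.1],[0.1,0.05,0.1],[0.1,0.05,0.1],[0.1,0.05,0.1],[-2,0.05,0.1],[-5,0.05,0.1]], "twist": [[0,0,0],[0,0,0],[0,0,0],[0,0,0],[0,0,0],[0,0,0],[0,0,0]], "claw": [-1,-1,-1,-1,-1,-1,-1]}}

```text
clock: 3.75
ee_pos: [0.4148, -0.2212, 0.1167]
tcp_rot: [-0.159, -0.689, -0.16, 0.689]
force: [0.5, -0.8, -1.6]
grip_width: 0.106
```

Run:
```python
from h import *
f=grab('wrist','w3'); 
plan([(.41,-.20,.16,-58),(.405,-.16,.20,-48),(.40,-.11,.24,-38),(.40,-.05,.275,-28),(.42,.0,.29,-18),(.46,.04,.29,-8),(.52,.0535,.29,-1),(.58,.0535,.29,-1),(.64,.0535,.29,-1),(.6685,.0535,.29,-1)])
```

```text
tcp [ 0.4161 -0.222   0.12  ] yaw -63.91 tilt [ 0.0024 -0.0017 -1.    ]
[-4.00,-2.24,-0.42] tw -5.9
[-8.01,-6.04,-1.74] tw -15.9
[-12.02,-10.74,-3.50] tw -25.9
[-15.53,-16.12,-6.14] tw -35.9
[-17.04,-19.72,-10.14] tw -45.9
[-17.03,-21.56,-15.49] tw -55.9
[-17.02,-20.13,-21.47] tw -62.9
[-17.01,-17.49,-26.86] tw -62.9
[-16.99,-14.85,-32.25] tw -62.9
[-16.98,-13.60,-34.81] tw -62.9
```

View pics/w3.png

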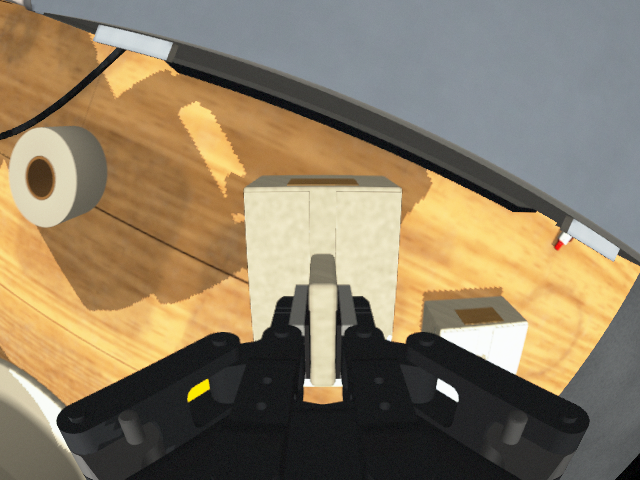

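Carton A is held and off the table. Next I carry it over to the pallet, high.

Call:
{"op": "play_rows", "data": {"linear": [[-4.0,-2.2,-0.4],[-8.0,-6.0,-1.7],[-12.0,-10.7,-3.5],[-15.5,-16.1,-6.1],[-17.0,-19.7,-10.1],[-17.0,-21.5,-15.5],[-17.0,-20.1,-21.4],[-17.0,-17.5,-26.8],[-17.0,-15.0,-31.8],[-17.0,-13.6,-34.8]], "twist": [[-6,0,0],[-16,0,0],[-26,0,0],[-36,0,0],[-46,0,0],[-56,0,0],[-62.9,0,0],[-62.9,0,0],[-62.9,0,0],[-62.9,0,0]], "claw": [-1,-1,-1,-1,-1,-1,-1,-1,-1,-1]}}

```text
clock: 5.05
ee_pos: [0.67, 0.0537, 0.2857]
tcp_rot: [-0.496, -0.504, -0.496, 0.504]
force: [0.0, 0.2, -1.9]
grip_width: 0.105
```

Run:
```python
from h import *
grab('top','t0');f=grab('wrist','w4'); print(obs()['qpos'])
plan([(.6685,.0535,.29,-1)])
```

```text
[-8.99827661e-03  5.32416559e-01  1.16175991e+00 -1.45204215e-05
  1.44725994e+00  8.96187990e-03]
tcp [0.6705 0.0536 0.2852] yaw -1.03 tilt [ 2.e-04 -0.e+00 -1.e+00]
[-0.48,-0.20,0.01] tw -0.0
```

View pics/w4.png

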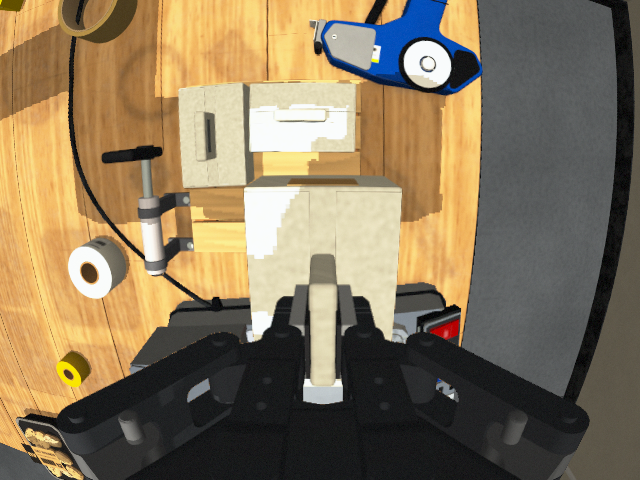

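Wrist view: carton A is held high over its place. The cartons in the layer are at (214,135) and (302,117), the bar at (152,210) with its handle at (132,155), the label roll at (97,267) and the tape at (95,10). I'll check the pallet pose from these.

Run:
```python
from h import *
crop('w4',170,75,370,195,4,'c6')
crop('w4',90,135,210,285,4,'c7')
```

```text
(no output)
```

View pics/c6.png

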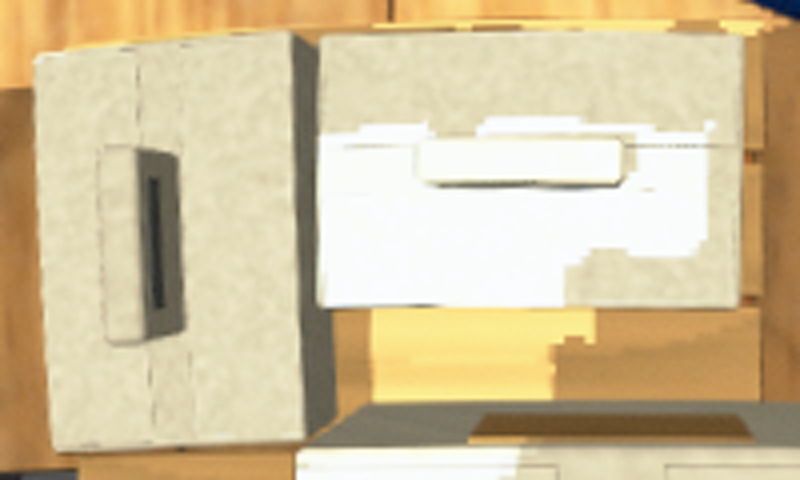

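View pics/c7.png

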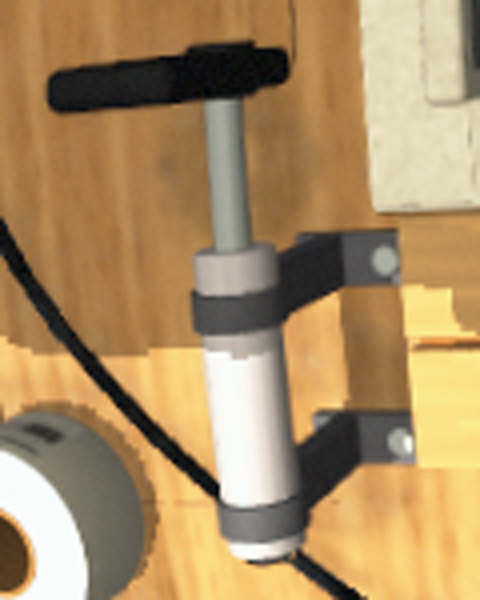

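Run:
```python
from h import *
f=load('w4')
def go(name,pts,ox,oy,k,z):
    P=np.array([px2w(f,ox+u/k-.4,oy+v/k-.4,z,True) for u,v in pts])[:,:2]
    c=P.mean(0); s=[np.linalg.norm(P[i]-P[(i+1)%4]) for i in range(4)]
    ang=[np.degrees(np.arctan2(*(P[(i+1)%4]-P[i])[::-1])) for i in range(4)]
    print(name,c.round(4),np.round(s,4),np.round(ang,1))
go('FL',[(321,36),(744,36),(740,306),(317,306)],170,75,4,.063)
go('NL',[(36,57),(293,33),(303,440),(56,450)],170,75,4,.063)
# held carton
go('FLfin',[(420,138),(626,138),(622,186),(425,186)],170,75,4,.098)
for p in [(255,110),(190,110),(310,135),(205,170)]: print(px2w(f,*p,None,True))
for s in ('w3','w4'):
    g=load(s); P=[px2w(g,*p,z=None,wrist=True) for p in [(262,200),(385,200),(262,300),(388,300)]]
    print(np.round(P,4))
```

```text
FL [0.6557 0.1415] [0.0988 0.0642 0.0999 0.0648] [ -1.9 -91.5 178.5  87.4]
NL [0.5679 0.1278] [0.0651 0.0981 0.064  0.0982] [ -0.4 -90.7 179.6  90. ]
FLfin [0.6563 0.1411] [0.0432 0.0103 0.0414 0.0104] [ -1.8 -95.7 178.3  94.4]
[0.61202805 0.14946871 0.06401823]
[0.54737114 0.1546105  0.06362086]
[0.66297914 0.12371553 0.06300283]
[0.55956018 0.09461412 0.06264859]
[[ 0.4436 -0.1794  0.096 ]
 [ 0.4658 -0.2247  0.0961]
 [ 0.4022 -0.1972  0.096 ]
 [ 0.4275 -0.2473  0.0975]]
[[0.649  0.0981 0.2651]
 [0.6994 0.0971 0.2647]
 [0.6461 0.0534 0.2655]
 [0.7021 0.0523 0.2655]]
```

Run:
```python
from h import *
f=load('w4')
crop('w4',235,170,415,300,4,'c8')
for p in [(246,189),(323,189),(400,189)]: print(px2w(f,*p,.265,True))
plan([(.6718,.0525,.20,-1.1),(.6718,.0525,.12,-1.1),(.6718,.0525,.0845,-1.1)])
```

```text
[0.64256738 0.10286967 0.265     ]
[0.67405092 0.10200969 0.265     ]
[0.70558844 0.10173902 0.265     ]
tcp [0.6705 0.0536 0.2852] yaw -1.03 tilt [ 2.e-04 -0.e+00 -1.e+00]
[8.52,0.13,0.10] tw 0.1
[16.52,0.13,0.10] tw 0.1
[20.07,0.13,0.10] tw 0.1
```

View pics/c8.png

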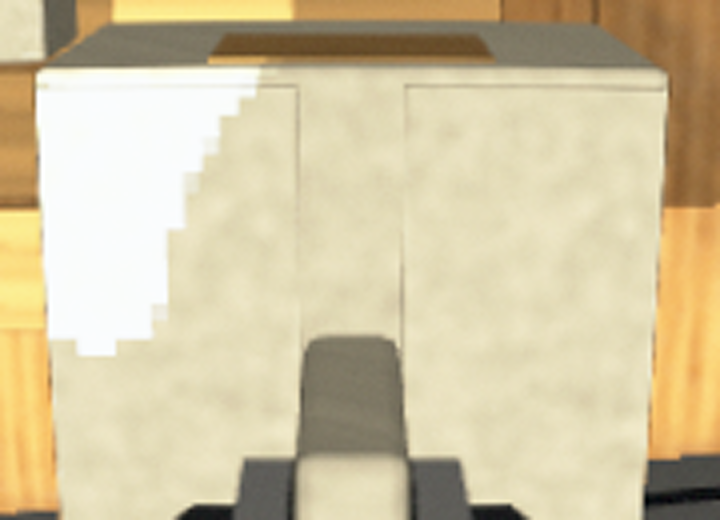

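Run:
```python
from h import *
f=load('w4'); print(f['hand_eye'].round(4))
# tool point (front edge centre) projection
for p in [(0,0,0),(-.02,0,-.05),(.01,0,0),(-.03,0.0,0)]: print(p,w2px({'world_from_camera':f['hand_eye'],'mtx':f['mtx']},p,True))
```

```text
[[-7.000e-04 -2.770e-01  9.609e-01 -1.285e-01]
 [ 1.000e+00  1.000e-04  8.000e-04  2.000e-04]
 [-3.000e-04  9.609e-01  2.770e-01 -7.050e-02]
 [ 0.000e+00  0.000e+00  0.000e+00  1.000e+00]]
(0, 0, 0) [321.60672992 320.88013963]
(-0.02, 0, -0.05) [321.42263548 203.80933854]
(0.01, 0, 0) [321.64222768 309.37856375]
(-0.03, 0.0, 0) [321.47375107 365.2466789 ]
```

Run:
```python
from h import *
for s in ('w1','w2','w3','w4'):
    f=load(s); T=f['world_from_camera']@np.linalg.inv(f['hand_eye']); print(s,T[:3,3].round(4),np.degrees(np.arctan2(T[1,1],T[0,1])).round(2))
f=load('w4');T=f['world_from_camera']@np.linalg.inv(f['hand_eye'])
for p in [(244.5,187),(401.5,188.5)]:
    print((np.linalg.inv(T)@np.append(px2w(f,*p,.265,True),1)).round(4))
o=obs();print(o['ee_pos'],o['clock'],o['qvel'])
```

```text
w1 [ 0.4132 -0.219   0.199 ] -63.49
w2 [ 0.4154 -0.2194  0.066 ] -63.82
w3 [ 0.4148 -0.2212  0.1167] -63.92
w4 [0.6726 0.0535 0.2853] -1.04
[ 0.0203 -0.0315 -0.0496  1.    ]
[ 0.0203  0.0327 -0.049   1.    ]
[0.67047336 0.05356452 0.28518183] 5.15 [ 0.00033194 -0.05163124  0.0919712  -0.00045313 -0.01296095 -0.00173539]
```

Call:
{"op": "play_rows", "data": {"linear": [[0,0,0],[0,0,0],[0,0,0]], "twist": [[0,0,0],[0,0,0],[0,0,0]], "claw": [-1,-1,-1]}}

```text
clock: 5.52
ee_pos: [0.6675, 0.0537, 0.2867]
tcp_rot: [0.496, 0.504, 0.495, -0.504]
force: [-0.7, -0.1, -1.7]
grip_width: 0.106
```

Run:
```python
from h import *
print(tool()[:3,3]); f=grab('wrist','w5'); print(tool()[:3,3],obs()['qvel'])
g=load('w4')['color'].astype(float); print(np.abs(f['color'].astype(float)-g)[75:195,170:370].mean())
crop('w5',170,75,370,195,4,'c9')
```

```text
[0.66749574 0.05371469 0.28671411]
[0.66760741 0.05372171 0.28670143] [ 1.02714320e-03  5.58630007e-03 -5.41086408e-03 -1.10831640e-04
  5.55204959e-05 -3.10446945e-03]
17.21988888888889
```

View pics/c9.png

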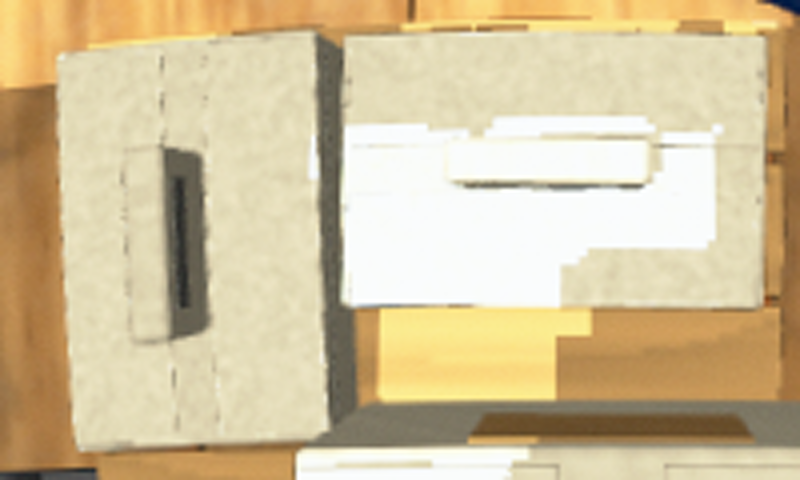

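Run:
```python
from h import *
f=load('w5')
def go(name,pts,ox,oy,k,z,rel):
    P=np.array([px2w(f,ox+u/k-.4,oy+v/k-.4,z,True) for u,v in pts])[:,:2]
    c=P.mean(0); 
    ang=[np.degrees(np.arctan2(*(P[(i+1)%4]-P[i])[::-1])) for i in range(4)]
    a=np.radians(-1.1); Rm=np.array([[np.cos(a),-np.sin(a)],[np.sin(a),np.cos(a)]])
    print(name,c.round(4),np.round(ang,1),'pallet',c-Rm@rel)
go('FL',[(345,36),(767,37),(763,306),(341,306)],170,75,4,.063,[.036,.053])
go('NL',[(60,53),(317,32),(328,433),(78,450)],170,75,4,.063,[-.053,.036])
```

```text
FL [0.6559 0.1415] [ -1.7 -91.5 178.6  87.5] pallet [0.61885346 0.08921301]
NL [0.5682 0.1282] [  -0.8  -90.4 -178.8   89.7] pallet [0.62051259 0.09119222]
```

Run:
```python
from h import *
plan([(.671,.0527,.20,-1.1),(.671,.0527,.12,-1.1),(.671,.0527,.095,-1.1)])
```

```text
tcp [0.6676 0.0537 0.2867] yaw -1.02 tilt [ 3.e-04  0.e+00 -1.e+00]
[8.67,0.34,0.10] tw 0.1
[16.67,0.34,0.10] tw 0.1
[19.17,0.34,0.10] tw 0.1
```

Call:
{"op": "play_rows", "data": {"linear": [[4.5,0.35,0.1],[9,0.35,0.1],[13,0.35,0.1],[16,0.35,0.1],[18,0.35,0.1],[19,0.35,0.1],[19,0.35,0.1],[19,0.35,0.1]], "twist": [[0,0,0],[0,0,0],[0,0,0],[0,0,0],[0,0,0],[0,0,0],[0,0,0],[0,0,0]], "claw": [-1,-1,-1,-1,-1,-1,-1,-1]}}

```text
clock: 6.58
ee_pos: [0.6721, 0.0526, 0.0973]
tcp_rot: [0.496, 0.505, 0.495, -0.504]
force: [0.4, -1.3, -0.9]
grip_width: 0.105
```

Run:
```python
from h import *
f=grab('wrist','w6'); grab('scene','s6');plan([(.671,.0527,.084,-1.1)])
crop('w6',120,80,440,320,2.5,'c10')
crop('s6',280,220,420,340,5,'c11')
```

```text
tcp [0.672  0.0526 0.0973] yaw -1.02 tilt [ 0.0015 -0.     -1.    ]
[1.33,-0.11,-0.00] tw 0.1
```

View pics/c10.png

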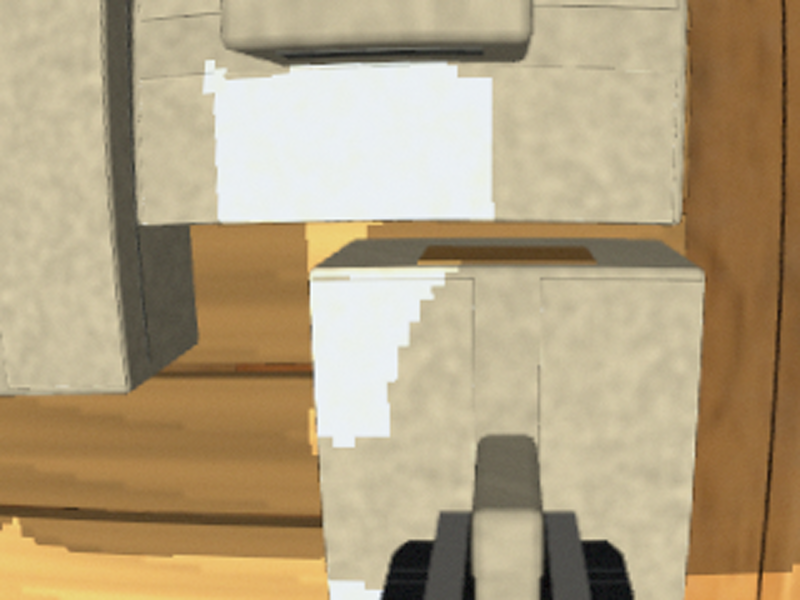

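View pics/c11.png

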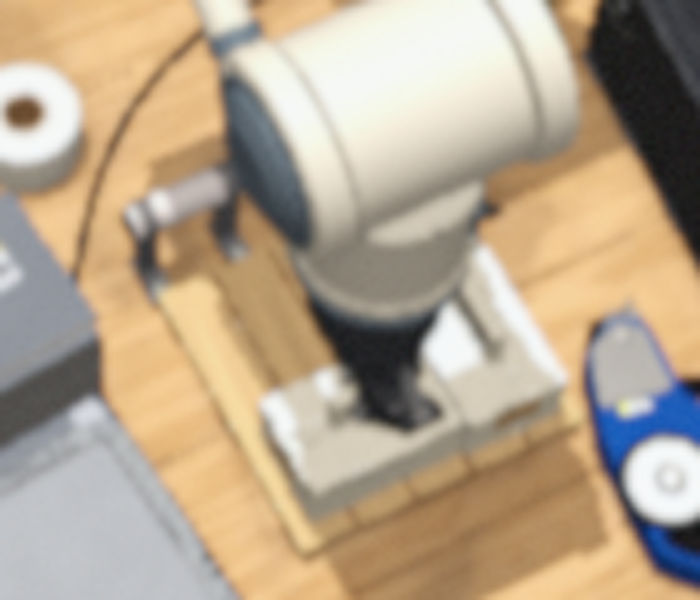

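Run:
```python
from h import *
f=load('w6')
q=lambda u,v,z: px2w(f,120+u/2.5-.3,80+v/2.5-.3,z,True).round(4)
print('FL far-right corner',q(681,221,.063),'FL near-right',q(140,222,.063),'NL far right end',q(130,390,.063))
print('held far',q(703,270,.0766),'held near',q(312,270,.0766))
print('pallet far edge?',q(780,300,.0),q(762,570,.018))
```

```text
FL far-right corner [0.7043 0.1081 0.063 ] FL near-right [0.6059 0.111  0.063 ] NL far right end [0.6004 0.079  0.063 ]
held far [0.7055 0.1013 0.0766] held near [0.6413 0.1024 0.0766]
pallet far edge? [0.7425 0.0825 0.    ] [0.7373 0.016  0.018 ]
```

Call:
{"op": "play_rows", "data": {"linear": [[0.5,-0.15,-0.1],[0.9,-0.15,-0.1],[1.2,-0.15,-0.1],[1.3,-0.15,-0.1],[1.3,-0.15,-0.1]], "twist": [[0,0,0],[0,0,0],[0,0,0],[0,0,0],[0,0,0]], "claw": [-1,-1,-1,-1,-1]}}

```text
clock: 7.3
ee_pos: [0.6699, 0.0537, 0.084]
tcp_rot: [-0.496, -0.504, -0.496, 0.504]
force: [-6.4, -1.4, 13.2]
grip_width: 0.104
```

Call:
{"op": "play_rows", "data": {"linear": [[-0.05,0,0],[-0.05,0,0],[-0.05,0,0],[-0.05,0,0]], "twist": [[0,0,0],[0,0,0],[0,0,0],[0,0,0]], "claw": [-0.3,-0.3,-0.3,-0.3]}}

```text
clock: 7.8
ee_pos: [0.6701, 0.0536, 0.0837]
tcp_rot: [-0.496, -0.504, -0.496, 0.504]
force: [0.3, 0.8, -0.1]
grip_width: 0.348
```

Call:
{"op": "play_rows", "data": {"linear": [[-4,0,0],[-10,0,0],[-16,0,0],[-20,0,0],[-20,0,0],[-20,0,0]], "twist": [[0,0,0],[0,0,0],[0,0,0],[0,0,0],[0,0,0],[0,0,0]], "claw": [-0.3,-0.3,-0.3,-0.3,0,0]}}

```text
clock: 8.55
ee_pos: [0.6697, 0.0536, 0.2831]
tcp_rot: [-0.495, -0.504, -0.496, 0.505]
force: [0.5, 0.6, 0.0]
grip_width: 0.501
```

Run:
```python
from h import *
print(obs()['qvel'].round(3)); f=grab('wrist','w7'); plan([])
crop('w7',140,60,440,360,2,'c12')
```

```text
[ 0.001  0.017  0.015 -0.002 -0.001  0.002]
tcp [0.6695 0.0536 0.2825] yaw -1.02 tilt [-0.002  0.    -1.   ]
```

View pics/c12.png

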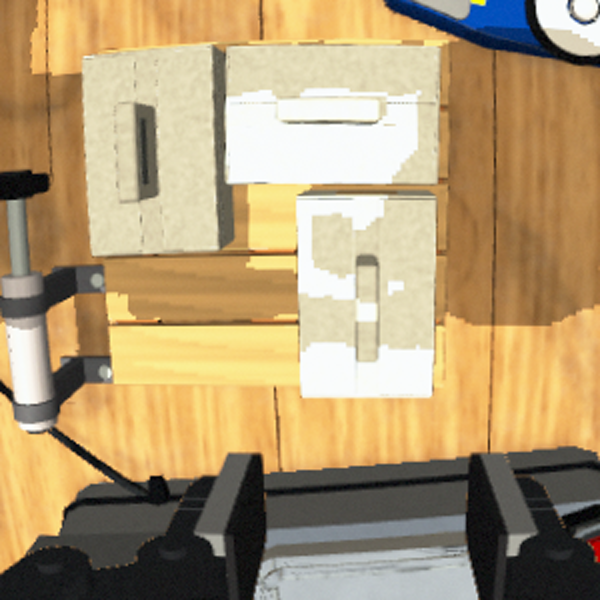

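The far-right carton now stands flush with the layer (top corners in the crop about (299,197), (435,196), (432,397), (299,397)).

```bash
cat >> h.py <<'E'
def fit(f,pts,ox,oy,k,z,rel=None,yaw=-1.1,name='',wrist=True):
    P=np.array([px2w(f,ox+u/k-.4,oy+v/k-.4,z,wrist) for u,v in pts])[:,:2]
    c=P.mean(0)
    s=[np.linalg.norm(P[i]-P[(i+1)%4]) for i in range(4)]
    ang=[np.degrees(np.arctan2(*(P[(i+1)%4]-P[i])[::-1])) for i in range(4)]
    a=np.radians(yaw); Rm=np.array([[np.cos(a),-np.sin(a)],[np.sin(a),np.cos(a)]])
    print(name,c.round(4),np.round(s,4),np.round(ang,1),'pallet',(c-Rm@rel).round(4) if rel is not None else '')
E
python3 - <<'E'
from h import *
f=load('w7')
fit(f,[(299,197),(435,196),(432,397),(299,397)],140,60,2,.063,[.053,-.036],name='FR')
fit(f,[(226,46),(441,47),(438,184),(227,184)],140,60,2,.063,[.036,.053],name='FL')
fit(f,[(83,58),(217,45),(222,247),(92,256)],140,60,2,.063,[-.053,.036],name='NL')
P=[px2w(f,140+u/2,60+v/2,.018,True) for u,v in [(107,386),(443,386),(448,42)]]; print(np.round(P,4))
a=np.radians(-1.1); Rm=np.array([[np.cos(a),-np.sin(a)],[np.sin(a),np.cos(a)]])
for p,r in zip(P,[(-.095,-.095),(.095,-.095),(.095,.095)]): print(p[:2]-Rm@r)
plan([(.63,.05,.29,-1),(.57,.05,.29,-11.5),(.51,.04,.29,-22),(.46,.015,.28,-32),(.43,-.04,.26,-42),(.41,-.10,.25,-52),(.39,-.16,.24,-62),(.38,-.22,.22,-63),(.375,-.28,.21,-63),(.372,-.34,.20,-63)])
E
```

```text
FR [0.6702 0.0529] [0.0636 0.099  0.0661 0.0985] [ -0.6 -90.7 179.   87.8] pallet [0.6179 0.09  ]
FL [0.656  0.1415] [0.0997 0.0648 0.099  0.0658] [ -2.  -91.9 178.6  88.8] pallet [0.619  0.0892]
NL [0.5688 0.128 ] [0.0671 0.0966 0.0668 0.0982] [-1.000e-01 -9.060e+01 -1.787e+02  8.970e+01] pallet [0.6211 0.091 ]
[[ 0.5189 -0.004   0.018 ]
 [ 0.7126 -0.0067  0.018 ]
 [ 0.7155  0.181   0.018 ]]
[0.61574966 0.08915372]
[0.61941689 0.09008063]
[0.6186563 0.0878276]
tcp [0.6695 0.0536 0.2825] yaw -1.02 tilt [-0.002  0.    -1.   ]
[-0.74,-3.95,0.43] tw -0.0
[-0.73,-9.94,0.54] tw 10.5
[-0.72,-15.93,1.65] tw 21.0
[0.29,-20.88,4.24] tw 31.0
[2.30,-23.78,9.79] tw 41.0
[3.30,-25.67,15.82] tw 51.0
[4.30,-27.56,21.86] tw 61.0
[6.31,-28.45,27.87] tw 62.0
[7.31,-28.84,33.88] tw 62.0
[8.31,-29.03,39.89] tw 62.0
```

Call:
{"op": "play_rows", "data": {"linear": [[-0.7,-4.0,0.4],[-0.7,-10.0,0.6],[-0.7,-16.0,1.7],[0.2,-21.0,4.3],[2.3,-23.8,9.8],[3.3,-25.7,15.8],[4.3,-27.5,21.8],[6.2,-28.3,27.8],[7.3,-28.6,33.8],[8.3,-28.7,39.5]], "twist": [[0,0,0],[10.5,0,0],[21,0,0],[31,0,0],[41,0,0],[51,0,0],[61,0,0],[62,0,0],[62,0,0],[62,0,0]], "claw": [0,0,0,0,0,0,0,0,0,0]}}

```text
clock: 9.85
ee_pos: [0.3749, -0.3377, 0.1993]
tcp_rot: [-0.164, -0.687, -0.165, 0.688]
force: [2.2, -0.1, 0.9]
grip_width: 0.499
```

Call:
{"op": "play_rows", "data": {"linear": [[0,0,2],[0,0,2],[0,0,2]], "twist": [[0,0,0],[0,0,0],[0,0,0]], "claw": [0,0,0]}}

```text
clock: 10.22
ee_pos: [0.3584, -0.3445, 0.2003]
tcp_rot: [-0.165, -0.687, -0.165, 0.688]
force: [0.6, -0.5, 1.0]
grip_width: 0.503
```

Run:
```python
from h import *
f=grab('wrist','w8'); plan([])
crop('w8',250,130,410,330,3,'c13')
```

```text
tcp [ 0.3586 -0.3444  0.2006] yaw -62.98 tilt [-2.e-04  6.e-04 -1.e+00]
```

View pics/c13.png

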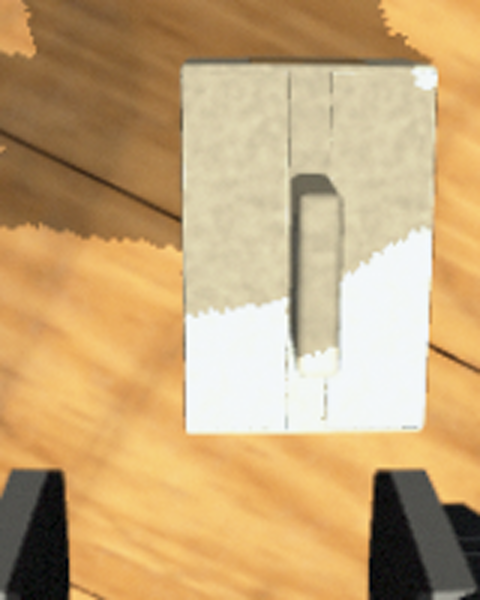

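The crop shows carton B's top at corners (182,64), (437,66), (424,430), (187,432), with its fin at (320,285).

Run:
```python
from h import *
f=load('w8')
fit(f,[(182,64),(437,66),(424,430),(187,432)],250,130,3,.045,name='B')
fit(f,[(300,194),(343,194),(340,376),(297,376)],250,130,3,.08,name='Bfin')
print(px2w(f,356,215,None,True),px2w(f,330,260,None,True))
plan([(.3765,-.361,.12,-63.0),(.3765,-.361,.0657,-63.0)])
```

```text
B [ 0.3769 -0.3614] [0.0651 0.099  0.0653 0.0989] [ -62.7 -152.5  117.2   27.4] pallet 
Bfin [ 0.3768 -0.3613] [0.0098 0.0434 0.0102 0.0433] [ -62.6 -152.3  116.9   27.1] pallet 
[ 0.38303493 -0.35760646  0.08010929] [ 0.3357211  -0.36266466  0.04640918]
tcp [ 0.3586 -0.3444  0.2006] yaw -62.98 tilt [-2.e-04  6.e-04 -1.e+00]
[8.06,2.29,-0.84] tw 0.0
[13.49,2.30,-0.84] tw 0.0
```

Call:
{"op": "play_rows", "data": {"linear": [[1.5,2.3,-0.85],[5,2.3,-0.85],[9.5,2.3,-0.85],[12,2.3,-0.85],[13.4,2.3,-0.85],[13.4,2.3,-0.85]], "twist": [[0,0,0],[0,0,0],[0,0,0],[0,0,0],[0,0,0],[0,0,0]], "claw": [0,0,0,0,0,0]}}

```text
clock: 11.02
ee_pos: [0.3765, -0.3614, 0.0665]
tcp_rot: [-0.165, -0.687, -0.166, 0.688]
force: [-0.2, 0.3, 0.2]
grip_width: 0.504
```

Run:
```python
from h import *
f=grab('wrist','w9'); plan([(.3768,-.3613,.0657,-63)])
```

```text
tcp [ 0.3767 -0.3618  0.0672] yaw -62.98 tilt [ 1.e-04 -2.e-04 -1.e+00]
[0.15,-0.04,-0.03] tw 0.0
```

View pics/w9.png

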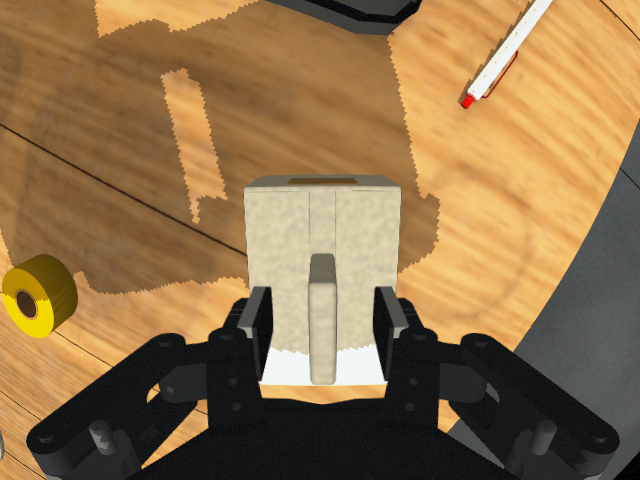

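The fin is centred at (322,330) between the pads. I close and lift.

Call:
{"op": "play_rows", "data": {"linear": [[0.1,0,0],[0.1,0,0],[0.1,0,0],[0.1,0,0],[0.1,0,0],[-2,0,0],[-5,0,0],[-5,0,0]], "twist": [[0,0,0],[0,0,0],[0,0,0],[0,0,0],[0,0,0],[0,0,0],[0,0,0],[0,0,0]], "claw": [-1,-1,-1,-1,-1,-1,-1,-1]}}

```text
clock: 12.08
ee_pos: [0.377, -0.3628, 0.1186]
tcp_rot: [0.166, 0.688, 0.164, -0.687]
force: [-0.1, -0.0, -1.2]
grip_width: 0.105
```

Run:
```python
from h import *
print(obs()['grip_width'])
plan([(.378,-.32,.16,-63),(.385,-.27,.20,-68),(.39,-.21,.24,-73),(.40,-.15,.27,-78),(.41,-.09,.29,-83),(.43,-.03,.29,-88),(.46,.015,.29,-91.1),(.51,.037,.29,-91.1),(.56,.037,.29,-91.1),(.5813,.037,.29,-91.1)])
```

```text
0.10450703449509652
tcp [ 0.377  -0.3628  0.1186] yaw -63.02 tilt [ 0.0023 -0.0028 -1.    ]
[-4.15,-3.75,-2.04] tw -0.0
[-8.16,-7.88,-4.93] tw 5.0
[-12.18,-12.98,-8.10] tw 10.0
[-15.19,-17.86,-11.72] tw 15.0
[-17.21,-22.75,-15.33] tw 20.0
[-17.22,-27.19,-19.84] tw 25.0
[-17.22,-29.84,-24.55] tw 28.1
[-17.22,-29.53,-30.00] tw 28.1
[-17.21,-27.26,-34.46] tw 28.1
[-17.20,-26.30,-36.36] tw 28.1
```

Call:
{"op": "play_rows", "data": {"linear": [[-4.1,-3.7,-2.0],[-8.1,-7.9,-4.9],[-12.1,-13.0,-8.1],[-15.2,-17.8,-11.7],[-17.2,-22.7,-15.3],[-17.2,-27.2,-19.8],[-17.2,-29.8,-24.5],[-17.2,-29.5,-30.0],[-17.2,-27.3,-34.4],[-17.2,-26.3,-36.3]], "twist": [[0,0,0],[5,0,0],[10,0,0],[15,0,0],[20,0,0],[25,0,0],[28.1,0,0],[28.1,0,0],[28.1,0,0],[28.1,0,0]], "claw": [-1,-1,-1,-1,-1,-1,-1,-1,-1,-1]}}

```text
clock: 13.32
ee_pos: [0.5824, 0.0378, 0.2874]
tcp_rot: [0.006, -0.707, 0.007, 0.707]
force: [-0.9, 0.9, -1.5]
grip_width: 0.105
```

Call:
{"op": "play_rows", "data": {"linear": [[0,0,0],[0,0,0],[0,0,0]], "twist": [[0,0,0],[0,0,0],[0,0,0]], "claw": [-1,-1,-1]}}

```text
clock: 13.7
ee_pos: [0.5796, 0.0371, 0.2888]
tcp_rot: [0.007, -0.707, 0.007, 0.707]
force: [-0.2, 0.3, -1.7]
grip_width: 0.106
```

Run:
```python
from h import *
f=grab('wrist','w10'); print(obs()['qpos']);plan([(.5813,.037,.12,-91.1),(.5813,.037,.097,-91.1)])
```

```text
[-3.89043887e-02  3.91824950e-01  1.39608365e+00 -2.55201181e-05
  1.35373675e+00  1.55160700e+00]
tcp [0.5797 0.0371 0.2889] yaw -91.13 tilt [-1.e-04 -0.e+00 -1.e+00]
[16.89,0.00,-0.16] tw -0.0
[19.19,0.00,-0.16] tw -0.0
```

View pics/w10.png

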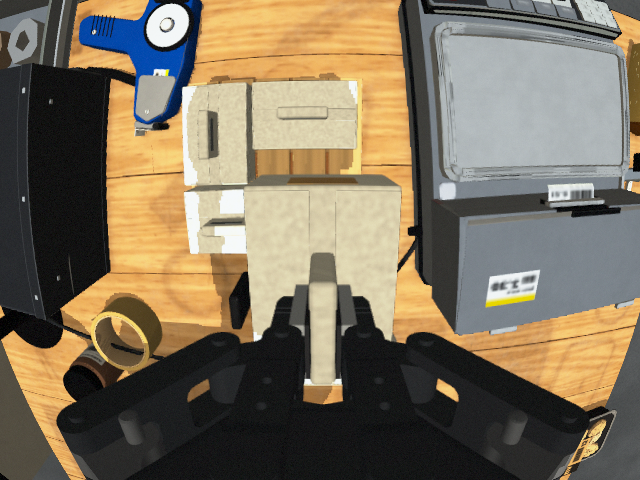

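Call:
{"op": "play_rows", "data": {"linear": [[4.5,0,-0.15],[9,0,-0.15],[13,0,-0.15],[16,0,-0.15],[18,0,-0.15],[19.2,0,-0.15],[19.2,0,-0.15],[19.2,0,-0.15]], "twist": [[0,0,0],[0,0,0],[0,0,0],[0,0,0],[0,0,0],[0,0,0],[0,0,0],[0,0,0]], "claw": [-1,-1,-1,-1,-1,-1,-1,-1]}}

```text
clock: 14.75
ee_pos: [0.5824, 0.0371, 0.0977]
tcp_rot: [-0.007, 0.708, -0.007, -0.707]
force: [-0.1, 1.0, -1.0]
grip_width: 0.106
```

Run:
```python
from h import *
f=grab('wrist','w11'); plan([(.5813,.037,.084,-91.1)])
crop('w11',140,60,440,300,2.5,'c14')
```

```text
tcp [0.5824 0.0372 0.0977] yaw -91.11 tilt [ 1.5e-03 -1.0e-04 -1.0e+00]
[1.37,0.02,0.11] tw -0.0
```

View pics/c14.png

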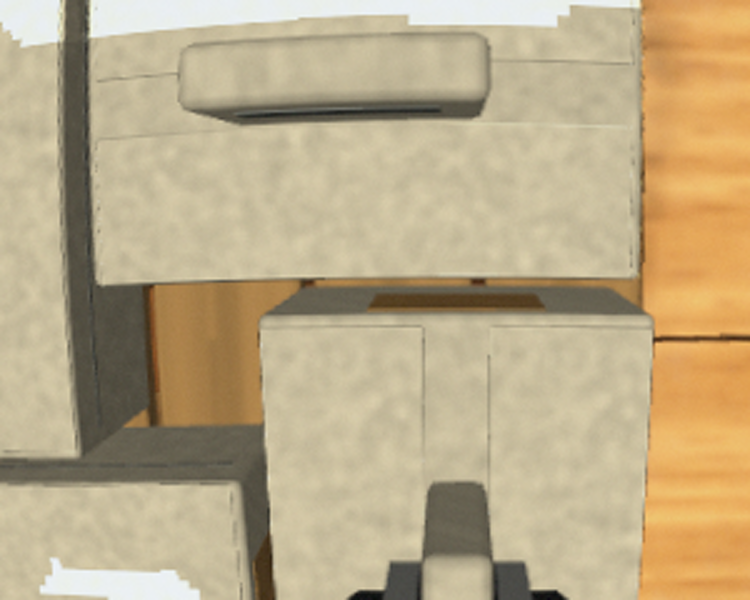

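Run:
```python
from h import *
f=load('w11')
q=lambda u,v,z: px2w(f,140+u/2.5-.3,60+v/2.5-.3,z,True).round(4)[:2]
a=np.radians(-1.1); Rm=np.array([[np.cos(a),-np.sin(a)],[np.sin(a),np.cos(a)]])
L,Rr,HL,HR,N,F=q(100,284,.063),q(637,277,.063),q(261,316,.0767),q(653,318,.0767),q(241,483,.063),q(79,457,.063)
print(L,Rr,HL,HR,N,F)
held=(HL+HR)/2-Rm@[.05,0]
print('held',held)
print('pallet FR',(L+Rr)/2-Rm@[.02,-.036],'NL',N-Rm@[-.02,-.014],'FL',F-Rm@[-.014,.02])
for nm,c in (('FR',(L+Rr)/2-Rm@[.02,-.036]),('NL',N-Rm@[-.02,-.014]),('FL',F-Rm@[-.014,.02])): print(nm,'target',c+Rm@[-.036,-.053])
```

```text
[0.6387 0.1021] [0.6369 0.0043] [0.633  0.0686] [0.6315 0.0042] [0.5999 0.0777] [0.6055 0.1103]
held [0.58225921 0.03735987]
pallet FR [0.61849479 0.08957731] NL [0.62016508 0.09131347] FL [0.61911347 0.09003492]
FR target [0.58148396 0.03727819]
NL target [0.58315425 0.03901435]
FL target [0.58210264 0.0377358 ]
```

Call:
{"op": "play_rows", "data": {"linear": [[0.5,0,0],[0.9,0,0],[1.2,0,0],[1.33,0,0],[1.33,0,0]], "twist": [[0,0,0],[0,0,0],[0,0,0],[0,0,0],[0,0,0]], "claw": [-1,-1,-1,-1,-1]}}

```text
clock: 15.42
ee_pos: [0.5818, 0.0373, 0.0843]
tcp_rot: [-0.007, 0.707, -0.007, -0.707]
force: [-5.6, 2.3, 18.2]
grip_width: 0.105
```

Call:
{"op": "play_rows", "data": {"linear": [[-0.05,0,0],[-0.05,0,0],[-0.05,0,0],[-0.05,0,0]], "twist": [[0,0,0],[0,0,0],[0,0,0],[0,0,0]], "claw": [-0.3,-0.3,-0.3,-0.3]}}

```text
clock: 15.92
ee_pos: [0.5819, 0.0371, 0.0839]
tcp_rot: [0.007, -0.707, 0.007, 0.707]
force: [0.8, -0.2, 0.6]
grip_width: 0.352
```

Call:
{"op": "play_rows", "data": {"linear": [[-4,0,0],[-10,0,0],[-16,0,0],[-20,0,0],[-20,0,3],[-20,0,3],[-20,0,3]], "twist": [[0,0,0],[0,0,0],[0,0,0],[0,0,0],[0,0,0],[0,0,0],[0,0,0]], "claw": [-0.3,-0.3,-0.3,-0.3,-0.3,-0.3,-0.3]}}

```text
clock: 16.8
ee_pos: [0.5522, 0.0377, 0.2838]
tcp_rot: [0.007, -0.707, 0.007, 0.707]
force: [0.4, -0.1, -0.8]
grip_width: 0.351
```

Run:
```python
from h import *
f=grab('wrist','w12'); plan([])
crop('w12',160,60,420,360,2,'c15')
```

```text
tcp [0.5524 0.0377 0.2837] yaw -91.12 tilt [-2.e-04 -0.e+00 -1.e+00]
```

View pics/c15.png

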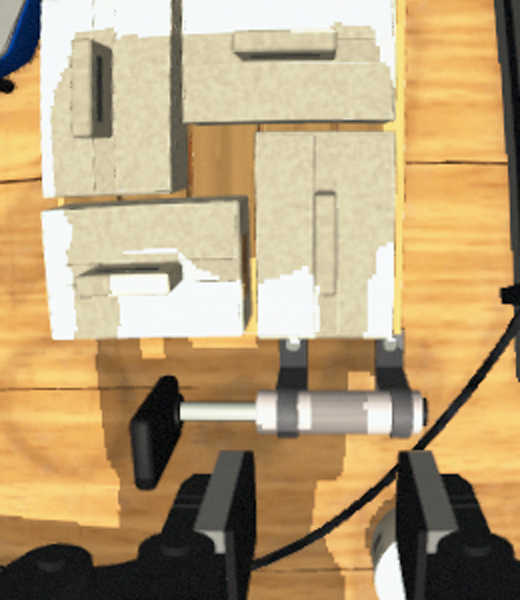

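The four cartons form the pinwheel round a square hole at crop (222,160). The handle paddle is at crop (157,432). I'll measure all four cartons, the tube and the handle.

Run:
```python
from h import *
crop('w12',165,10,385,240,2.6,'c16'); crop('w12',215,235,395,315,4.4,'c17')
```

```text
(no output)
```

View pics/c16.png

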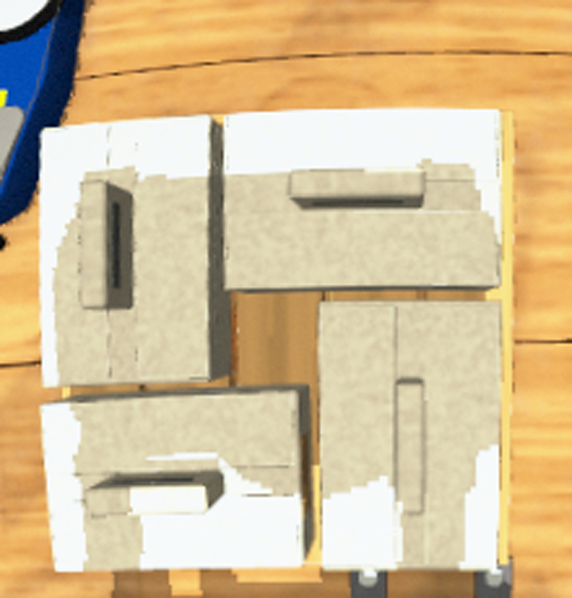

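View pics/c17.png

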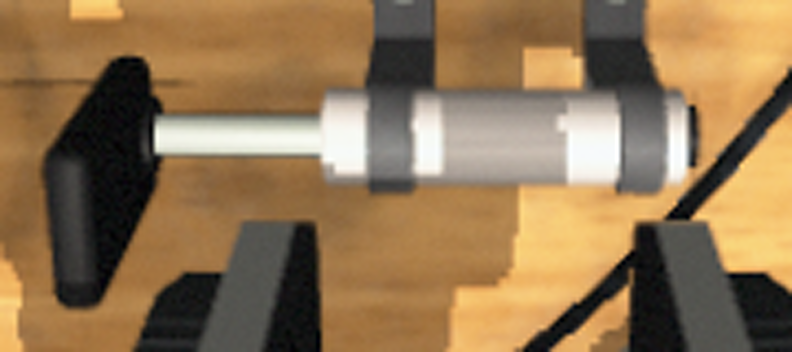

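Run:
```python
from h import *
f=load('w12')
fit(f,[(40,129),(212,117),(212,380),(43,386)],165,10,2.6,.063,[.036,.053],name='FL')
fit(f,[(225,114),(500,110),(499,287),(226,290)],165,10,2.6,.063,[.053,-.036],name='FR')
fit(f,[(41,404),(297,387),(304,566),(54,571)],165,10,2.6,.063,[-.053,.036],name='NL')
fit(f,[(320,303),(500,301),(499,568),(321,568)],165,10,2.6,.063,[-.036,-.053],name='NR')
q=lambda u,v,z: px2w(f,215+u/4.4-.4,235+v/4.4-.4,z,True).round(4)
for p in [(48,160),(60,303),(97,300),(88,155),(73,228)]: print('handle',q(*p,.128), px2w(f,215+p[0]/4.4,235+p[1]/4.4,None,True).round(3))
print('mouth top',q(322,137,.081),'axis z .07',q(322,137,.07),'right end',q(690,137,.07))
a=np.radians(-1.1); Rm=np.array([[np.cos(a),-np.sin(a)],[np.sin(a),np.cos(a)]])
print('predicted handle',np.array([.6187,.0895])+Rm@[-.121,.025],'mouth',np.array([.6187,.0895])+Rm@[-.121,-.02])
```

```text
FL [0.6555 0.141 ] [0.0667 0.0977 0.0663 0.0988] [-92.6 178.4  88.4  -1.3] pallet [0.6185 0.0887]
FR [0.6701 0.053 ] [0.0986 0.0655 0.098  0.0657] [-91.2 178.6  88.9  -0.9] pallet [0.6178 0.09  ]
NL [0.568  0.1276] [0.0988 0.0668 0.0996 0.0654] [-89.4 179.8  89.8  -0.8] pallet [0.6203 0.0906]
NR [0.5824 0.0374] [0.0643 0.0987 0.0666 0.098 ] [-90.5 179.6  88.9  -1.8] pallet [0.6194 0.0897]
handle [0.5145 0.1199 0.128 ] [0.514 0.12  0.128]
handle [0.4843 0.1209 0.128 ] [ 0.421  0.159 -0.001]
handle [0.485  0.1132 0.128 ] [0.483 0.114 0.125]
handle [0.5155 0.1118 0.128 ] [0.513 0.113 0.123]
handle [0.5005 0.1164 0.128 ] [0.5   0.116 0.128]
mouth top [0.5015 0.0719 0.081 ] axis z .07 [0.4975 0.073  0.07  ] right end [ 0.4958 -0.0094  0.07  ]
predicted handle [0.49820223 0.11681828] mouth [0.49733835 0.07182658]
```

All four cartons measure within about 2.5 mm of their places. The handle top is measured at (0.4995, 0.1165, 0.128), against a predicted (0.498, 0.117). I move over it now.

Run:
```python
from h import *
plan([(.52,.08,.24,-91.1),(.499,.1168,.20,-91.1),(.499,.1168,.165,-91.1)])
```

```text
tcp [0.5524 0.0377 0.2837] yaw -91.12 tilt [-2.e-04 -0.e+00 -1.e+00]
[4.37,-4.17,3.32] tw -0.0
[8.37,-7.81,5.49] tw -0.0
[11.87,-7.81,5.49] tw -0.0
```

Call:
{"op": "play_rows", "data": {"linear": [[2,-4.2,3.3],[5,-7.8,5.5],[8.4,-7.8,5.5],[10.5,-7.8,5.5],[11.9,-7.8,5.5],[11.9,-7.8,5.5],[11.9,-7.8,5.5]], "twist": [[0,0,0],[0,0,0],[0,0,0],[0,0,0],[0,0,0],[0,0,0],[0,0,0]], "claw": [-0.3,-0.3,-0.3,-0.3,-0.3,-0.3,-0.3]}}

```text
clock: 17.73
ee_pos: [0.499, 0.1167, 0.1656]
tcp_rot: [-0.007, 0.707, -0.007, -0.707]
force: [-0.2, 0.5, -0.2]
grip_width: 0.347
```

Run:
```python
from h import *
f=grab('wrist','w13'); plan([(.499,.1168,.111,-91.1)])
crop('w13',180,150,460,390,2.5,'c18')
```

```text
tcp [0.4991 0.1167 0.1657] yaw -91.13 tilt [ 1.2e-03  1.0e-04 -1.0e+00]
[5.47,-0.00,0.01] tw -0.0
```

View pics/c18.png

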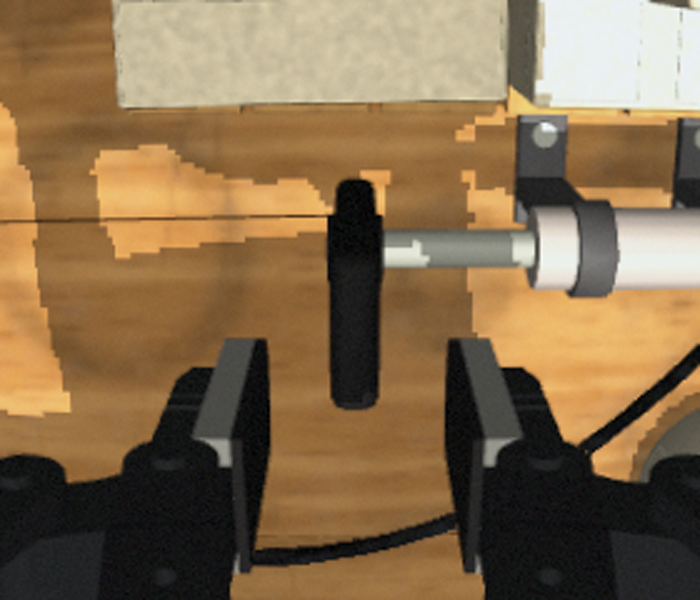

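The paddle at crop (355,300) is centred between the pads (270 and 446). Descend and close.

Call:
{"op": "play_rows", "data": {"linear": [[2,0,0],[4,0,0],[5.4,0,0],[5.4,0,0],[5.4,0,0],[5.4,0,0],[5.4,0,0],[5.4,0,0],[5.4,0,0]], "twist": [[0,0,0],[0,0,0],[0,0,0],[0,0,0],[0,0,0],[0,0,0],[0,0,0],[0,0,0],[0,0,0]], "claw": [-0.3,-0.3,-0.3,-0.3,-0.3,-1,-1,-1,-1]}}

```text
clock: 18.9
ee_pos: [0.4989, 0.1172, 0.1118]
tcp_rot: [-0.007, 0.708, -0.007, -0.707]
force: [-0.6, 3.3, 6.7]
grip_width: 0.109
```

Run:
```python
from h import *
o=obs();print(o['force'],o['grip_width']);f=grab('wrist','w14'); 
crop('w14',180,120,460,390,2.2,'c19')
T=tool()[:3,3]; d=np.array([-np.sin(np.radians(-1.1)),np.cos(np.radians(-1.1))])
g=T[:2]+.03*d; g7=T[:2]+.07*d
plan([(g[0],g[1],T[2],-91.1),(g7[0],g7[1],T[2],-91.1)])
```

```text
[-0.58593616  3.31569846  6.70172737] 0.10882175096298716
tcp [0.4989 0.1172 0.1118] yaw -91.13 tilt [ 1.4e-03  7.0e-04 -1.0e+00]
[0.00,-3.00,0.00] tw -0.0
[0.00,-7.00,0.00] tw -0.0
```

View pics/c19.png

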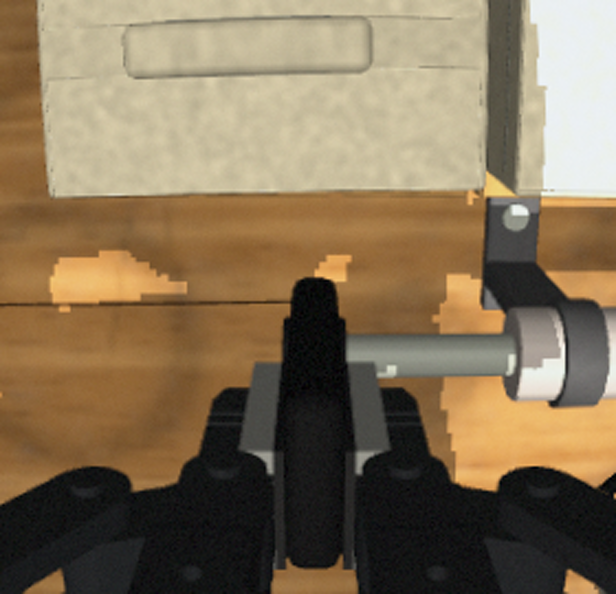

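The paddle is gripped, with the bar still home. I pull along the pallet's +y (tool -y), slowly.

Call:
{"op": "play_rows", "data": {"linear": [[0,-0.5,0],[0,-1.2,0],[0,-2,0],[0,-2.8,0],[0,-3.6,0],[0,-4.4,0],[0,-5.2,0],[0,-5.9,0],[0,-6.4,0],[0,-6.6,0]], "twist": [[0,0,0],[0,0,0],[0,0,0],[0,0,0],[0,0,0],[0,0,0],[0,0,0],[0,0,0],[0,0,0],[0,0,0]], "claw": [-1,-1,-1,-1,-1,-1,-1,-1,-1,-1]}}

```text
clock: 20.2
ee_pos: [0.5002, 0.1825, 0.1117]
tcp_rot: [-0.007, 0.708, -0.007, -0.707]
force: [0.0, -8.2, 6.7]
grip_width: 0.105
```

Run:
```python
from h import *
o=obs();print(o['force'],o['grip_width'],o['ee_pos'],o['qvel'].round(3));f=grab('wrist','w15'); grab('scene','s15')
crop('w15',260,200,500,330,3.3,'c20')
```

```text
[ 0.02705728 -8.1727751   6.70741267] 0.1048091997490056 [0.50022797 0.18249743 0.11172371] [ 0.024  0.003 -0.013 -0.002  0.007  0.026]
```

View pics/c20.png

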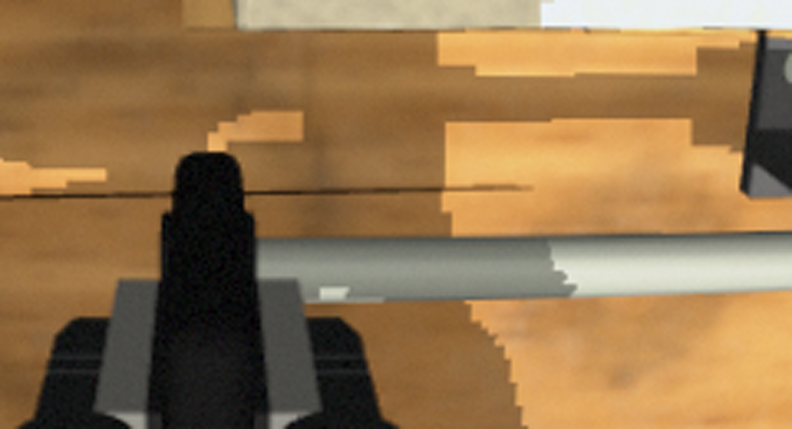

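Run:
```python
from h import *
crop('w15',420,200,600,330,4.4,'c21'); crop('w15',0,0,640,480,1,'c22')
```

```text
(no output)
```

View pics/c21.png

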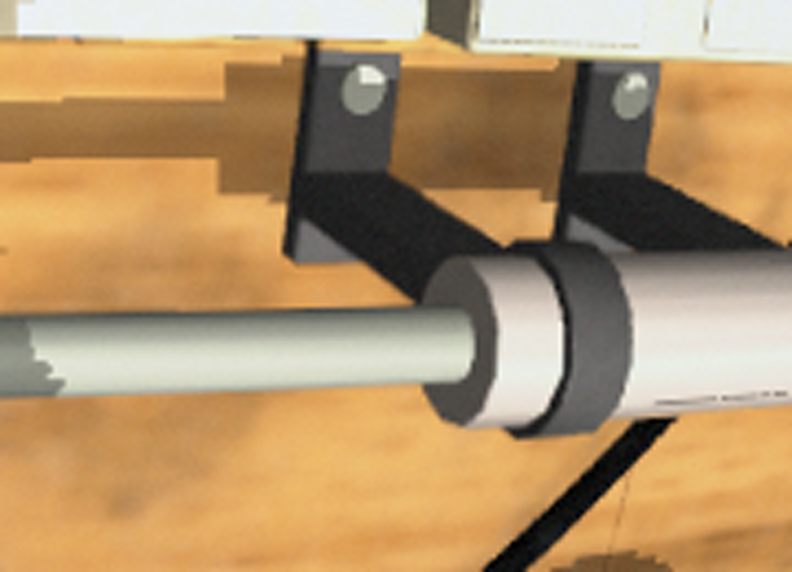

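View pics/c22.png

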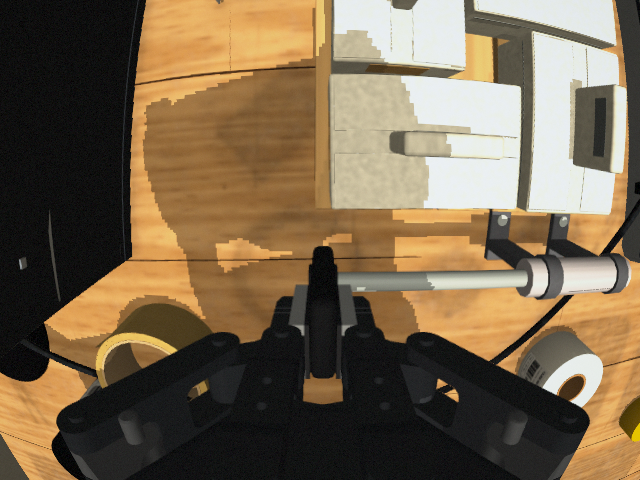

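Call:
{"op": "play_rows", "data": {"linear": [[0,-0.25,0],[0,-0.45,0],[0,-0.45,0],[0,-0.45,0],[0,-0.45,0]], "twist": [[0,0,0],[0,0,0],[0,0,0],[0,0,0],[0,0,0]], "claw": [-1,-1,-1,-1,-1]}}

```text
clock: 20.92
ee_pos: [0.5003, 0.1868, 0.1117]
tcp_rot: [-0.007, 0.708, -0.007, -0.707]
force: [0.5, -6.6, 6.3]
grip_width: 0.105
```

Run:
```python
from h import *
o=obs();print(o['force'],o['grip_width'],o['ee_pos'],o['qvel'].round(3));f=grab('wrist','w16'); grab('scene','s16');grab('top','t16');print(obs()['ee_pos'])
crop('w16',480,200,640,320,5,'c23')
crop('s16',280,210,420,330,5,'c24')
```

```text
[ 0.51265799 -6.60684337  6.27872195] 0.10527357308659469 [0.50031988 0.18676717 0.11172275] [-0.001  0.002 -0.    -0.002 -0.001  0.001]
[0.50034355 0.18676923 0.11174511]
```

View pics/c23.png

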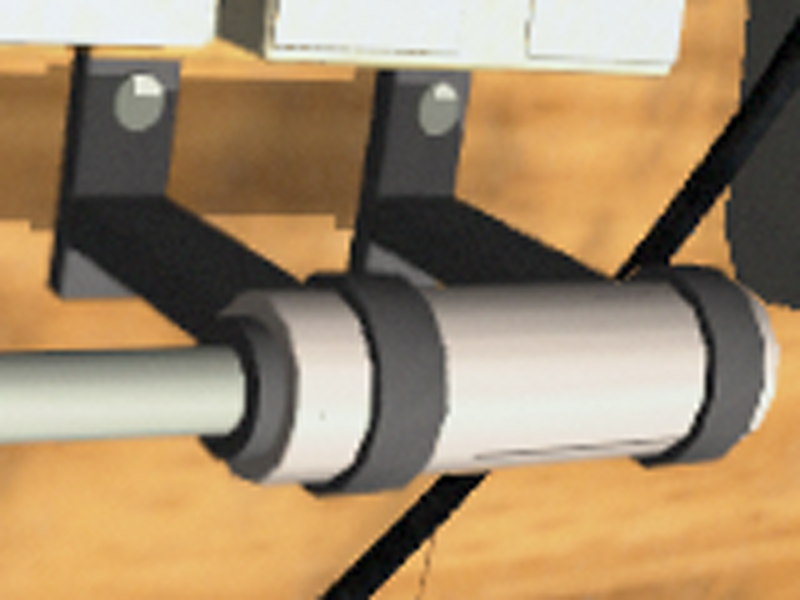

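View pics/c24.png

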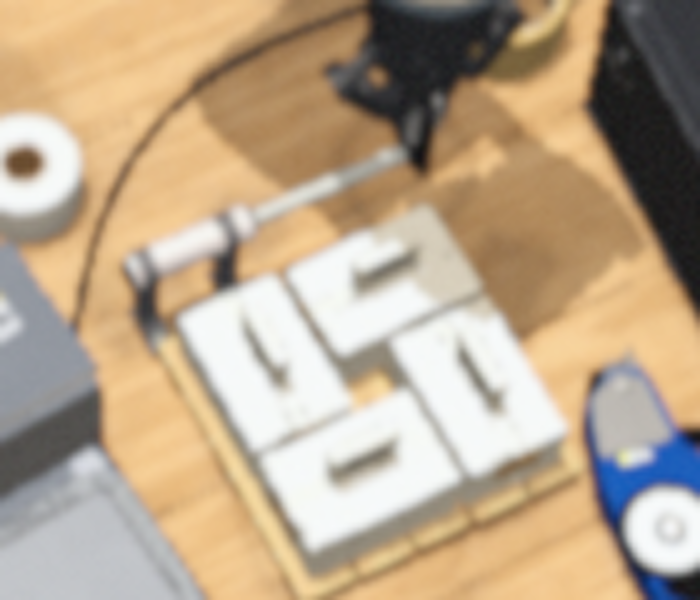

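The collar has come out of the mouth (dark band at crop (265,390) in front of the rim at 298), and all four cartons still form the pinwheel. I'll estimate the protrusion by projecting the circles.

Run:
```python
from h import *
f=load('w16')
a=np.radians(-1.1); d=np.array([-np.sin(a),np.cos(a),0]); ex=np.array([np.cos(a),np.sin(a),0])
m=np.array([.4975,.0722,.07])
def ext(r,s):
    P=[w2px(f,m+d*s+r*(np.cos(t)*ex+np.sin(t)*np.array([0,0,1])),True) for t in np.linspace(0,6.28,120)]
    P=(np.array(P)-[480,200])*5; return P[:,0].max().round(1),P[:,0].min().round(1),P[:,1].min().round(1),P[:,1].max().round(1)
print('rim r11',ext(.011,0))
for s in (0,.002,.004,.006,.008): print(s,'collar r8',ext(.008,s))
crop('w16',515,245,550,300,16,'c25')
```

```text
rim r11 (np.float64(300.4), np.float64(200.5), np.float64(287.3), np.float64(485.4))
0 collar r8 (np.float64(285.8), np.float64(213.2), np.float64(314.4), np.float64(458.4))
0.002 collar r8 (np.float64(270.9), np.float64(198.9), np.float64(314.8), np.float64(459.3))
0.004 collar r8 (np.float64(255.8), np.float64(184.4), np.float64(315.2), np.float64(460.2))
0.006 collar r8 (np.float64(240.6), np.float64(169.8), np.float64(315.6), np.float64(461.1))
0.008 collar r8 (np.float64(225.3), np.float64(155.1), np.float64(316.0), np.float64(462.0))
```

View pics/c25.png

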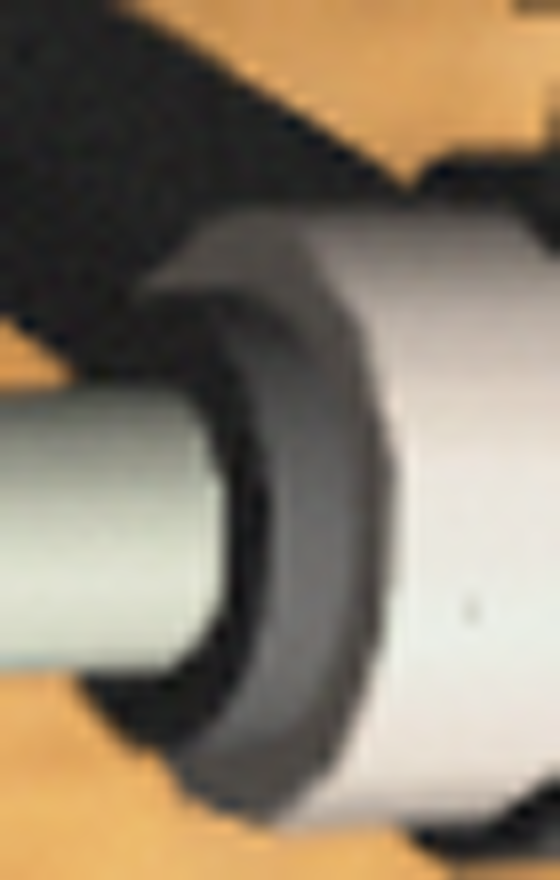

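The collar face stands about 3.2 mm out of the mouth, which puts the bar at about 69 mm. TCP travel gives 69.6 mm. The arm is at rest and gripping, so I hand in.

Run:
```python
from h import *
o=obs();print(o['clock'],o['force'],o['ee_pos'],o['grip_width']); print(robot.hand_in())
```

```text
21.075 [ 0.67920895 -7.54713288  7.43164731] [0.50034355 0.18676923 0.11174511] 0.10939516787762064
the job is handed in; nothing more can be done
None
```

I put the two loose white cartons on the pallet's far-right and near-right places and let go of them. I then pulled the bar out by its handle and handed in at 21 s, still gripping it against the spring.

- **Cartons:** just after the second was let go, the wrist camera put all four within about 2–3 mm of their places and within about 2° of the pattern. The later scene picture still shows the complete pinwheel with its middle hole.
- **Bar:** it is out about 69–70 mm (mark 70), by two checks: 69.6 mm from how far the gripper travelled, and 69.2 mm from the collar standing about 3.2 mm out of the tube mouth. The wrist reads about 7 N of spring pull, and the arm was at rest.
- **Label roll and tape:** I went near neither, and both looked undisturbed in the last pictures, though I did not measure their positions.
- **Disagreement:** the top camera read about 3 mm differently in x from the wrist camera. I used the wrist camera, because it fitted the grasps.

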